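Set the stiff board stop and load the board

TASK

First nudge the stiff grey stop under the slotted beam along its rail, with the fingers, until its brass pointer stands inside the notch of the steel setting plate; never let the pointer run past the notch. Then lay the circuit board with the finned heat sink flat on the black bed, heat sink on the robot's side, with its far edge close up against the rear rail and its left edge close up against the stop (no more than about 5 mm of gap), leaving the pointer in the notch and everything else where it is.

Things in the scene. Friction and masses are not known exactly. Their poses are not given: they have to be found in the camera images.
- bed: fixed black board bed, 155 x 300 x 15 mm, on the table. Origin on the table; x points from the robot's side towards the rear rail, y along the rail (left as the robot sees it), z up. In this frame its flat top is at z 15 mm, from x -85 to 70 mm and y -150 to 150 mm
- rail (a point): on the bed's aluminium rear rail: middle of the top edge of its front face, at bed x 45, y 0, z 30 mm. The rail is 15 mm high above the bed's top and runs from bed y -130 to 130 mm
- beam (a point): on the slotted aluminium beam that bridges the bed: middle of the top edge of its front face, at bed x 20, y 0, z 82 mm. Front bar x 20 to 36 mm, rear bar x 50 to 66 mm, both z 70 to 82 mm; the 14 mm slot between them shows the stop's pointer. Columns at both ends, x 20 to 66, y 130 to 150 mm either side
- stop (a joint): travel of the grey stop along the bed's y, 0 to 0.14 m, growing towards +y, the way it has to go. Stiff: about 8 N of friction, stays where left. Pointer at bed y = -60 mm + this value. Its lug, 24 mm wide in y, spans bed x 22 to 44, z 17 to 51 mm, wholly beneath the beam: fingers reach it only slantwise from the robot's side, under the front bar
- stop_face (a point): centre line of the stop's flat face on its -y side (the side to push on, and the side where the board goes), at bed x 33 mm, z 30 mm; 12 mm to the -y side of the pointer. Axes as the bed's
- pointer (a point): end of the stop's brass pointer, a blade 3 mm wide in y, at bed x 46 mm, z 81 mm, 1 mm below the top of the slotted beam. Axes as the bed's
- notch: steel setting plate, 36 (y) x 16 (x) x 4 mm, fixed on top of the beam's rear bar, with a 10 mm wide notch open to the slot. Origin at the middle of the notch's mouth, underside of the plate (bed x 50 mm, z 82 mm); axes as the bed's. Always on the +y side of the pointer at first, 45 to 120 mm off
- board: loose green circuit board with the finned aluminium heat sink, 100 (x) x 70 (y) x 3 mm, 100 to 200 g, lying flat on the table. Origin at the centre of its underside; the heat sink stands at x -25 mm, so the edge far from it (+x) is the one that goes to the rear rail. Its axes start within about 0.3 rad of the world's
- heatsink (a point): middle of the top of the heat sink: 36 x 36 mm, top at 39 mm above the board's underside, flat sides at y -18 and +18 mm to grip
- board_corner (a point): corner of the board at its own x +50, y +35 mm, on the underside: the corner that goes into the angle between rear rail and stop. Axes as the board's
- bare_board: bystander: a second green board of the same outline, 100 x 70 x 3 mm, but without a heat sink (only low connectors, at most 12 mm high); not needed. Origin at the centre of its underside
- bottle: bystander: small white bottle, 38 mm across, 75 mm tall
- spool: bystander: grey spool standing on end, 60 mm across, 40 mm tall
- screwdriver: bystander: screwdriver lying down, 160 mm long
- brush: bystander: brush lying down, 160 mm long
- loupe: bystander: black loupe standing up, 44 mm across, 42 mm tall
- parts_tray: bystander: grey divided parts tray, 90 x 100 x 25 mm
- cup: bystander: black cup, 64 mm across, 70 mm tall
Mind the look-alikes: they are no part of the job. There is more than one size of the board; the job needs the largest.

How it is judged (in metres and radians):
On the way:
1. the pointer stands at rest in the notch (within 3.5 mm of its middle) while the board still lies where it started (y of pointer in the frame of notch between -0.0035 and 0.0035 m and velocity of joint stop between -0.005 and 0.005 m/s and distance of board from where it was at the start of the episode below 0.03 m), for 0.3 s.
At the end, for the whole second after the job is handed in: the pointer is at rest within 3.5 mm of the notch's middle; the board with the heat sink lies at rest flat on the bed, its far left corner within 6 mm of the rear rail and within 6 mm of the stop's face, square to the bed within 0.08 rad (y of pointer in the frame of notch between -0.0035 and 0.0035 m and velocity of joint stop between -0.005 and 0.005 m/s and x of board_corner in the frame of bed between 0.039 and 0.049 m and y of board_corner in the frame of stop_face between -0.006 and 0.003 m and angle between the x axis of board and the x axis of bed, either way round below 0.08 rad and angle between board's own z axis and vertical below 0.05 rad and z of board_corner in the frame of bed between 0.012 and 0.018 m and linear speed of board below 0.01 m/s); the robot touches nothing.
It fails at once if the pointer runs past the notch (over 5 mm beyond its middle, towards +y) (y of pointer in the frame of notch above 0.005 m).
It fails at once if a bystander is moved more than 30 mm (distance of any of bare_board, bottle, spool, screwdriver, brush, loupe, parts_tray, cup from where it was at the start of the episode above 0.03 m).
It also fails if it takes over 64 s, if anything falls off the work surface, if the arm or the gripper's body presses on something with over 40 N, if the wrist force passes 120 N, or if a joint passes its speed limit or range.

ROBOT

A 6-joint arm with a two-finger parallel gripper is mounted at the origin on the work surface. World frame = base frame: x ahead of the robot, y to its left, z up, the work surface at z = 0. Lengths are in mm, angles in rad, forces in N, time in s.
With the tool pointing down it reaches from about 275 to 725 mm from the base axis. Payload 15.9 kg.
Tool frame: the origin (TCP) lies between the finger pads; the fingertips stand 17 mm ahead of it and the grasp point (between the pads) lies 2 mm behind it (robot.nose_length is the distance from the TCP to the fingertips, in mm); z points along the fingers, y is the direction in which the jaws open and shut (so a half turn about z gives the same grasp; the last joint's range is limited). The gripper opens to 85 mm and grips with 20 to 120 N. Pads are 22 mm wide; open, the fingers measure 114 mm over their backs; the gripper's body (76 mm by 85 mm) begins 54 mm behind the grasp point. The pads swing forward as they close: fully open they stand 13 mm farther back than shut.
Start: joints at [-1.255, 0.213, -0.034, 1.323, 0, 1.571], TCP at [155.282, -475.261, 248.306] pointing down, gripper open.
Joint ranges: [-2.98, 2.98], [-0.74, 1.72], [-1.14, 1.35], [-2.1, 2.04], [-1.57, 1.44], [-3.14, 3.14]. Speed limits (rad/s): [1.89, 1.89, 2.39, 2.57, 3.14, 3.14].

INTERFACE

Orientations are given as a unit quaternion [w, x, y, z].
In Python, from rig import robot gives the robot as it stands.
- The arm moves only by the tool servo_tool, never from a script. Its argument "series" is a list of rows, each a list of 7 numbers: the shift along the tool's x, y, z each as a share of 600 mm, from -1 to 1, then the turn, a rotation vector about the tool's x, y, z each as a share of 180 degrees, from -1 to 1, then the opening, from 0 (shut) to 1 (fully open). In form: [[x, y, z, ax, ay, az, claw], ...]. A call has 1 to 10 rows; each row is the pose to reach, as a shift and turn from the pose commanded when the call began, along the tool's axes at that moment, turning the shorter way round; what a row does not reach only later rows make up. A row lasts 1/10 s, in which the tool goes at most 50 mm and 8.59 degrees, less where a joint would pass 70% of its speed; a pose out of reach is approached as far as the arm can. A call with a number of a shift or a turn outside -1 to 1 is refused whole. A call with a gripper value outside its range is refused whole. The fingers move at their own pace and stop on an object; "squeeze" is the grip in N (left out, the last holds). Time passes only in rows, so rows that repeat a pose let the fingers close. It gives the time, the measured TCP pose, the force and the opening at its end, in the units of the state.
- robot.read_state(): the state, without advancing time (a new reading comes with each control period).
- robot.capture(name): name is "scene" or "side" or "wrist"; returns a dict with "color" (384x512x3 uint8, blue, green, red), "fx", "fy", "cx", "cy" (pixels), "rvec" (rotation vector, rad) and "tvec" (3), from world to camera coordinates, as OpenCV has them. Camera axes: x right, y down, z forward; pixel columns grow to the right and rows downward; lengths in mm; the calibration is good to about 2 mm. A picture is of the moment at which its call begins. There is no depth.
- robot.hand_in(): hands the job in, once; it reports no verdict.
Trained networks look in a picture, given as the dict that the camera call returned (one of the last four; its "shot" number tells which), for a name from the list of things; names that differ only in an ending like _2 or _b are one class to them, and where a whole thing is asked for, a point or a joint stands for the part that bears it (a point fixed in the world has none). Each returns a list of dicts, best first, with "p" (0 to 1); they miss things now and then, are a little off and sometimes report something else, mostly with a low value. They report only what shows in the picture. A call takes as long as a camera call. They do not tell look-alikes from the thing itself.
- robot.search_frame(picture, query): "bbox" ([left, top, right, bottom] in pixels, round what is visible of it).
- robot.masks_of(picture, query): "pixels" (384x512 bool, what is visible of it) and "bbox" ([left, top, right, bottom] in pixels, round what is visible of it).
- robot.tip_of(picture, query): "position" ([column, row] in pixels: a listed point, or the origin of a listed thing).
The state is a dict: "time_s": time; "q": joint angles; "qd": joint speeds; "tau": joint torques, N m; "position": TCP position; "eef_rot": TCP orientation; "force": force on the tool from outside, world axes, zero at the start; "torque": the same for the moment, N m; "opening": opening from 0.0 (shut) to 1.0 (fully open).
Only numpy, scipy, OpenCV 4.12 (cv2) and the standard library are available. Lean on these libraries where they do the work, as an engineer would, in place of code of your own. Each camera call takes 0.05 s, during which the arm holds its last target.

## Working session

There is one attempt and no reset: what is moved stays moved. The work goes in short steps, Python scripts to look and compute and a tool call to move; the robot and the scene stay as the last step left them, time stands still between calls to the robot, and variables do not carry over. Pictures are saved under pics/ and viewed, and the job is handed in when it is done.

Besides the shell and the picture viewer there is one more tool, called after ">>>" by a JSON object that holds its "api" and its "payload", one argument or row to a line. servo_tool: Moves the arm, as the interface text tells. Shift numbers are shares of 600 mm and turn numbers shares of 180 degrees, none past 1 either way. Its arguments: {"type":"object","properties":{"series":{"type":"array"},"squeeze":{"type":"number"}},"required":["series"]}

```bash
ls; mkdir -p pics
python3 - <<'E'
from rig import robot
import cv2
s=robot.read_state()
print({k:s[k] for k in('time_s','q','position','eef_rot','force','opening')})
for n in('scene','side','wrist'):
    c=robot.capture(n); cv2.imwrite(f'pics/{n}0.png',c['color'])
    print(n,c['shot'],c['fx'],c['fy'],c['cx'],c['cy'],c['rvec'],c['tvec'])
    for q in ('bed','board','heatsink','pointer','notch','rail','beam','stop_face','board_corner','bare_board'):
        try:
            r=robot.tip_of(c,q); print(q,[(a['position'],round(a['p'],2)) for a in r][:4])
        except Exception as e: print(q,e)
E
```

```text
pics
{'time_s': 0.0, 'q': array([-1.25500301e+00,  2.13383781e-01, -3.50597994e-02,  1.32351555e+00,
        1.01468472e-05,  1.57079882e+00]), 'position': array([ 155.18586563, -474.96096638,  247.80207839]), 'eef_rot': array([-5.74967886e-04,  9.87560229e-01,  1.57240120e-01, -8.64109822e-05]), 'force': array([-1.01331823,  0.58598417, -0.37791107]), 'opening': 0.9973636351178875}
scene 1 444.51438639901016 444.51438639901016 259.7779175249593 189.0173653376403 [ 1.86594848  1.6586051  -0.63948442] [ -79.8326133  -340.26280881 1640.93093774]
bed [([314.5, 207.1], 0.94)]
board [([214.3, 234.8], 0.97), ([149.7, 242.8], 0.89), ([174.5, 173.5], 0.59)]
heatsink [([164.8, 157.9], 0.93), ([152.4, 230.2], 0.6), ([220.0, 221.8], 0.6)]
pointer [([298.0, 197.4], 0.42)]
notch [([336.9, 202.1], 0.61), ([300.0, 275.4], 0.31)]
rail [([315.3, 217.5], 0.81)]
beam [([317.4, 194.5], 0.63), ([313.7, 209.4], 0.26), ([292.6, 207.6], 0.2)]
stop_face [([292.3, 208.6], 0.51), ([201.6, 196.9], 0.35)]
board_corner [([187.6, 164.5], 0.82), ([208.9, 241.3], 0.76), ([164.4, 258.7], 0.63)]
bare_board [([202.7, 1
[... 261 characters left out ...]
259.1, 184.6], 0.45)]
heatsink [([279.9, 151.5], 0.75), ([337.1, 181.7], 0.56), ([263.5, 183.8], 0.55)]
pointer [([232.8, 211.7], 0.63)]
notch [([213.8, 229.9], 0.5)]
rail [([224.2, 232.6], 0.81), ([281.0, 149.1], 0.7)]
beam [([226.5, 225.4], 0.59), ([240.6, 220.1], 0.19)]
stop_face [([240.3, 219.9], 0.63), ([260.1, 156.5], 0.48)]
board_corner [([336.7, 196.4], 0.63), ([253.0, 179.1], 0.58)]
bare_board [([296.0, 191.1], 0.7)]
wrist 3 267.0883638485353 267.0883638485353 250.80541648739236 188.32390581776622 [-2.36542461  1.71565801  0.22507333] [-500.50417446  -33.17647965  377.37748002]
bed []
board []
heatsink []
pointer []
notch []
rail []
beam []
stop_face []
board_corner []
bare_board []
```

Run:
```python
import cv2
a=cv2.imread('pics/scene0.png'); b=cv2.imread('pics/side0.png')
cv2.imwrite('pics/s1.png',cv2.resize(a[120:300,100:370],None,fx=2.9,fy=2.9,interpolation=cv2.INTER_CUBIC))
cv2.imwrite('pics/s2.png',cv2.resize(b[110:290,150:420],None,fx=2.9,fy=2.9,interpolation=cv2.INTER_CUBIC))
```

```text
(no output)
```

View pics/s1.png

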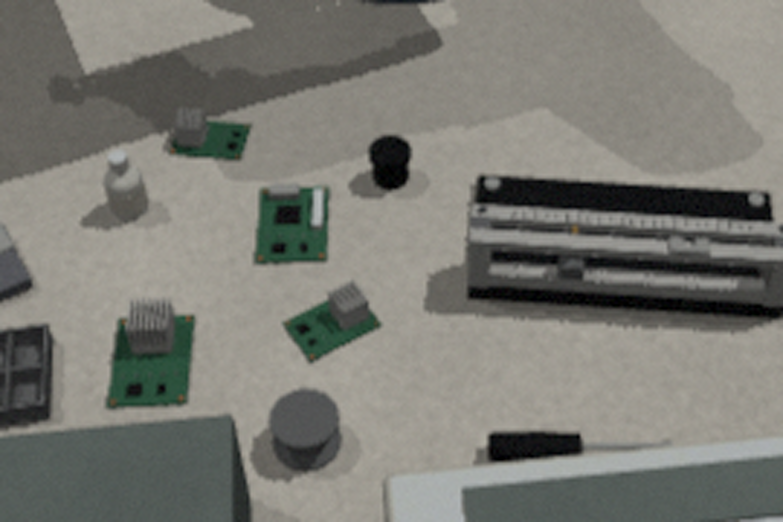

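View pics/s2.png

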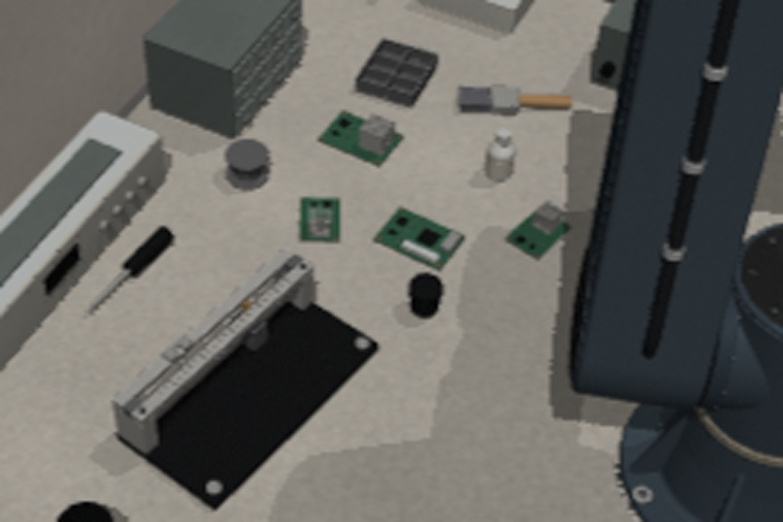

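View pics/scene0.png

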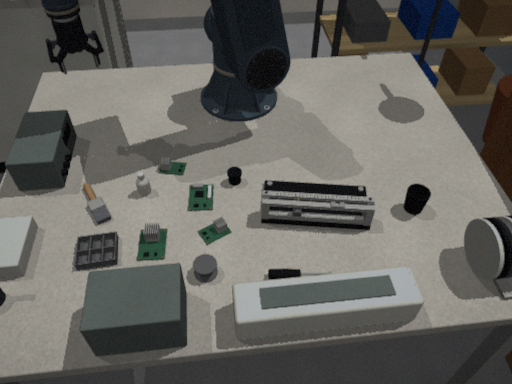

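View pics/side0.png

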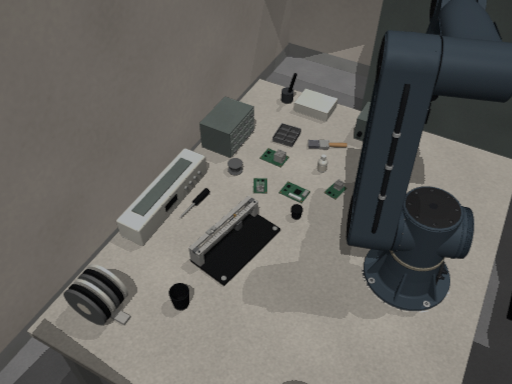

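The side and scene views show three boards with heat sinks: scene (150,243), (214,231) and (173,168), plus the bare board at (202,197). The one at (150,243) looks largest. I'll check that metrically next.

```bash
cat > h.py <<'E'
import numpy as np, cv2
from scipy.spatial.transform import Rotation as R
from scipy.optimize import least_squares
def K(c): return np.array([[c['fx'],0,c['cx']],[0,c['fy'],c['cy']],[0,0,1.]])
def ray(c,p):
    Rm=R.from_rotvec(np.ravel(c['rvec'])).as_matrix(); t=np.ravel(c['tvec'])
    return -Rm.T@t, Rm.T@np.linalg.inv(K(c))@np.array([p[0],p[1],1.])
def onz(c,p,z):
    o,d=ray(c,p); return o+d*(z-o[2])/d[2]
def proj(c,P):
    return cv2.projectPoints(np.atleast_2d(np.asarray(P,float)),np.ravel(c['rvec']),np.ravel(c['tvec']),K(c),None)[0][:,0]
def tool(s): 
    w,x,y,z=s['eef_rot']; return R.from_quat([x,y,z,w])
def T(x,y,yaw,P): # bed/board frame on table
    P=np.atleast_2d(np.asarray(P,float)); c,s=np.cos(yaw),np.sin(yaw)
    return np.c_[x+c*P[:,0]-s*P[:,1], y+s*P[:,0]+c*P[:,1], P[:,2]]
E
python3 - <<'E'
from rig import robot; from h import *
import json
for n in('scene','side','wrist'):
    c=robot.capture(n); o,d=ray(c,(c['cx'],c['cy'])); print(n,o,d)
    if n=='wrist':
        s=robot.read_state(); t=tool(s); print('cam in tool',t.inv().apply(o-s['position']),t.inv().apply(d), t.inv().as_matrix()@R.from_rotvec(np.ravel(c['rvec'])).as_matrix().T)
    if n=='scene':
        for nm,p,z in [('big',(150,243),0),('mid',(214,231),0),('small',(173,168),0),('bare',(202,197),0),('bed',(314.5,207.1),0),('loupe',(235,183),0),('spool',(205,278),0),('brush',(97,200),0),('tray',(97,265),0)]: print(nm,onz(c,p,z).round())
        for ps in [[(108,405),(185,402),(194,318),(118,322)],[(285,323),(311,360),(380,322),(345,290)],[(168,152),(240,159),(251,125),(190,115)]]:
            q=[onz(c,(100+a/2.9,120+b/2.9),3) for a,b in ps]; print('edges',[round(np.linalg.norm(q[i]-q[i-1])) for i in range(4)], [v.round()[:2] for v in q])
    if n=='side':
        for a,b in [(378,347),(214,507),(120,437)]: print('bed corner',onz(c,(150+a/2.9,110+b/2.9),15).round())
E
```

```text
scene [1365.94565033 -100.36161407  968.98214348] [-0.67573642  0.09270178 -0.7312911 ]
big [ 634. -293.    0.]
mid [ 613. -121.   -0.]
small [ 352. -235.    0.]
bare [ 484. -149.    0.]
bed [559. 170.   0.]
loupe [438. -49.   0.]
spool [ 758. -151.    0.]
brush [ 462. -451.    0.]
tray [ 688. -424.    0.]
edges [93, 68, 94, 71] [array([ 686., -322.]), array([ 690., -255.]), array([ 596., -248.]), array([ 593., -319.])]
edges [67, 51, 76, 52] [array([ 611., -164.]), array([ 657., -141.]), array([620., -75.]), array([ 578., -105.])]
edges [59, 78, 52, 70] [array([ 370., -280.]), array([ 389., -204.]), array([ 338., -192.]), array([ 315., -258.])]
side [   4.62759562 1057.65297572 1392.64085863] [ 0.30985335 -0.59233828 -0.74372459]
bed corner [439.  47.  15.]
bed corner [498. 336.  15.]
bed corner [641. 307.  15.]
wrist [ 217.45457722 -455.52926244  373.1280808 ] [-0.24510068 -0.07998254 -0.96619276]
cam in tool [  65.20147169    0.56401986 -124.81592157] [-2.57833851e-01 -9.80374807e-05  9.66189265e-01] [[-8.71701739e-05 -9.66189266e-01 -2.57833851e-01]
 [ 9.99999993e-01 -6.40586625e-05 -9.80374807e-05]
 [ 7.82062698e-05 -2.57833858e-01  9.66189265e-01]]
```

```bash
cat >> h.py <<'E'
def tiltR(yaw,el): # tool z: el=0 straight down, positive el tilts z toward heading 'yaw'; tool x ahead
    base=R.from_euler('z',yaw)*R.from_rotvec([np.pi,0,0])   # x ahead, y right, z down
    return base*R.from_rotvec([0,el,0])
def row(s,P,Rt):
    t=tool(s); d=t.inv().apply(np.asarray(P)-s['position'])/600; r=(t.inv()*Rt).as_rotvec()/np.pi
    return d.round(4),r.round(4)
E
python3 - <<'E'
from rig import robot; from h import *
s=robot.read_state()
t=tiltR(-0.2,0); print(t.as_matrix().round(2)); print(tiltR(0,.5).as_matrix().round(2))
print(row(s,[582,168,190],t)); print(row(s,[450,-50,248],t))
E
```

```text
[[ 0.98 -0.2  -0.  ]
 [-0.2  -0.98 -0.  ]
 [-0.    0.   -1.  ]]
[[ 0.88  0.    0.48]
 [ 0.   -1.   -0.  ]
 [ 0.48  0.   -0.88]]
(array([ 1.009 , -0.7981,  0.0972]), array([-0.    , -0.    ,  0.1642]))
(array([ 6.870e-01, -5.211e-01,  5.000e-04]), array([-0.    , -0.    ,  0.1642]))
```

>>> {"api": "servo_tool", "payload": {
  "series": [
    [0.69, -0.52, 0, 0, 0, 0.164, 1],
    [0.69, -0.52, 0, 0, 0, 0.164, 1],
    [0.69, -0.52, 0, 0, 0, 0.164, 1],
    [0.69, -0.52, 0, 0, 0, 0.164, 1],
    [0.69, -0.52, 0, 0, 0, 0.164, 1],
    [0.69, -0.52, 0, 0, 0, 0.164, 1],
    [0.69, -0.52, 0, 0, 0, 0.164, 1],
    [0.69, -0.52, 0, 0, 0, 0.164, 0],
    [0.69, -0.52, 0, 0, 0, 0.164, 0],
    [0.69, -0.52, 0, 0, 0, 0.164, 0]
  ]
}}

```text
time_s: 2.8
position: [432.8, -80.6, 248.6]
eef_rot: [-0.002, 0.996, -0.094, 0.001]
force: [1.2, -0.5, -0.1]
opening: 0.517
```

Run:
```python
from rig import robot; from h import *
s=robot.read_state(); print(s['position'],s['q'],s['eef_rot'],s['time_s'],s['opening'])
print(row(s,[582,168,170],tiltR(-0.2,0)))
```

```text
[432.83590152 -80.61871298 248.57477395] [-0.18751404  0.08960913 -0.17975528  1.30077791  0.00496482  3.14192342] [-2.44098180e-03  9.95589487e-01 -9.37832782e-02  5.57566100e-04] 2.8 0.5173605021311743
(array([ 0.1668, -0.4528,  0.1333]), array([-0.0016, -0.0002,  0.0039]))
```

Run:
```python
from rig import robot; from h import *
s=robot.read_state(); print(row(s,[600,165,170],tiltR(np.pi-0.25,0)))
```

```text
(array([ 0.1972, -0.4535,  0.1333]), array([ 2.000e-04, -2.400e-03, -9.802e-01]))
```

>>> {"api": "servo_tool", "payload": {
  "series": [
    [0, 0, 0, 0, 0, -0.5, 0],
    [0, 0, 0, 0, 0, -0.9, 0],
    [0.05, -0.1, 0, 0, 0, -0.9, 0],
    [0.1, -0.2, 0.05, 0, 0, -0.9, 0],
    [0.15, -0.3, 0.1, 0, 0, -0.9, 0],
    [0.19, -0.42, 0.13, 0, 0, -0.95, 0],
    [0.19, -0.42, 0.13, 0, 0, -0.95, 0],
    [0.19, -0.42, 0.13, 0, 0, -0.95, 0],
    [0.19, -0.42, 0.13, 0, 0, -0.95, 0],
    [0.19, -0.42, 0.13, 0, 0, -0.95, 0]
  ]
}}

```text
time_s: 3.8
position: [592.1, 144.1, 170.4]
eef_rot: [-0.002, 0.791, 0.611, 0.001]
force: [0.6, -0.3, 0.8]
opening: -0.001
```

Run:
```python
from rig import robot; from h import *
s=robot.read_state(); print(s['q']); print(row(s,[600,165,170],tiltR(np.pi-0.2,0)))
```

```text
[0.2365868  0.46225123 0.11911214 1.22723302 0.00445093 2.0624646 ]
(array([0.037 , 0.004 , 0.0008]), array([ 0.0006, -0.0015, -0.5175]))
```

>>> {"api": "servo_tool", "payload": {
  "series": [
    [0.037, 0.004, 0, 0, 0, -0.51, 0],
    [0.037, 0.004, 0, 0, 0, -0.51, 0],
    [0.037, 0.004, 0, 0, 0, -0.51, 0],
    [0.037, 0.004, 0, 0, 0, -0.51, 0],
    [0.037, 0.004, 0, 0, 0, -0.51, 0],
    [0.037, 0.004, 0, 0, 0, -0.51, 0],
    [0.037, 0.004, 0, 0, 0, -0.51, 0],
    [0.037, 0.004, 0, 0, 0, -0.51, 0],
    [0.037, 0.004, 0, 0, 0, -0.51, 0],
    [0.037, 0.004, 0, 0, 0, -0.51, 0]
  ]
}}

```text
time_s: 4.8
position: [600.1, 163.8, 171.6]
eef_rot: [0.0, 0.163, 0.987, 0.002]
force: [-0.7, 0.2, 0.5]
opening: -0.001
```

>>> {"api": "servo_tool", "payload": {
  "series": [
    [0, 0, 0, 0, 0, 0, 0],
    [0, 0, 0, 0, 0, 0, 0]
  ]
}}

```text
time_s: 5.0
position: [600.2, 163.7, 171.6]
eef_rot: [0.0, 0.168, 0.986, 0.002]
force: [0.0, 0.8, -0.1]
opening: 0.001
```

Run:
```python
from rig import robot; from h import *
s=robot.read_state(); print(s['q'],s['position'],s['eef_rot'])
c=robot.capture('wrist'); np.save('w1.npy',c,allow_pickle=True)
cv2.imwrite('pics/w1.png',cv2.resize(c['color'],None,fx=1.5,fy=1.5,interpolation=cv2.INTER_CUBIC))
for q,z in (('pointer',81),('notch',82),('rail',30),('beam',82),('stop_face',30),('bed',0)):
    r=robot.tip_of(c,q); print(q,[(a['position'],round(a['p'],2),onz(c,a['position'],z).round(1)) for a in r][:4])
```

```text
[0.26424369 0.48741461 0.16157348 1.24288465 0.00439267 0.60278692] [600.16314284 163.7453763  171.61208467] [1.69072904e-05 1.68461684e-01 9.85705212e-01 2.42804219e-03]
pointer [([187.8, 207.9], 0.82, array([591.8, 110. ,  81. ]))]
notch [([306.4, 196.7], 0.83, array([615.5, 207.9,  82. ]))]
rail [([243.0, 184.6], 0.67, array([599.8, 155.7,  30. ]))]
beam [([244.0, 173.1], 0.6, array([579.1, 165.4,  82. ]))]
stop_face [([184.2, 184.4], 0.97, array([579.5,  98.9,  30. ]))]
bed [([241.3, 142.9], 0.84, array([561.6, 166.8,   0. ]))]
```

View pics/w1.png

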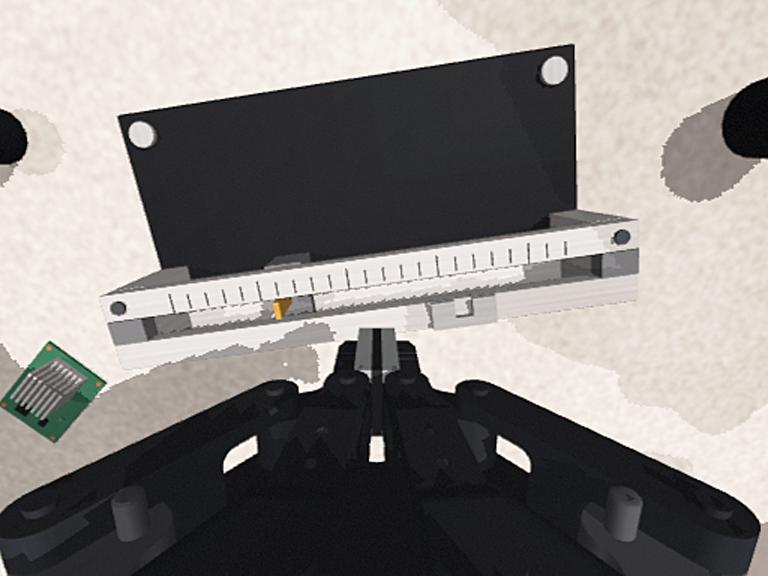

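Run:
```python
from h import *
c=np.load('w1.npy',allow_pickle=True).item()
W=[((119,116),(-85,-150,15)),((573,44),(-85,150,15)),((101,296),(20,-150,82)),((637,220),(20,150,82)),((637,299),(66,150,82)),((118,369),(66,-150,82))]
px=np.array([w[0] for w in W])/1.5; P=[w[1] for w in W]
r=least_squares(lambda v:(proj(c,T(*v,P))-px).ravel(),[552,174,-.2])
print(r.x, r.fun.reshape(-1,2).round(1))
x,y,yaw=r.x
def tobed(w): 
    d=w[:2]-[x,y]; return np.array([np.cos(yaw)*d[0]+np.sin(yaw)*d[1],-np.sin(yaw)*d[0]+np.cos(yaw)*d[1]])
for n,p,z in (('pointer',(187.8,207.9),81),('notch',(306.4,196.7),82),('stop_face',(184.2,184.4),30),('rail',(243,184.6),30),('beam',(244,173.1),82)): print(n,tobed(onz(c,p,z)).round(1))
im=c['color']; s=cv2.resize(im[170:235,170:340],None,fx=4.5,fy=4.5,interpolation=cv2.INTER_CUBIC); cv2.imwrite('pics/w1z.png',s)
```

```text
[ 5.58630900e+02  1.67330399e+02 -1.96901725e-01] [[-3.7 -1.1]
 [ 2.1 -1.1]
 [-3.4  0.6]
 [ 2.1  0.1]
 [ 0.6  1.7]
 [ 2.   1.5]]
pointer [ 43.7 -49.7]
notch [47.9 50.9]
stop_face [ 33.8 -63. ]
rail [42.7 -3.3]
beam [20.5  2.1]
```

View pics/w1z.png

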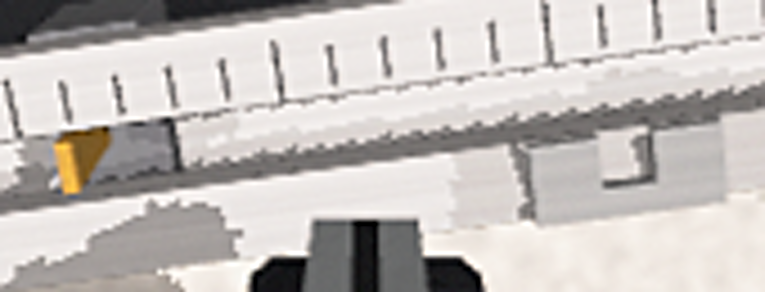

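```bash
cat >> h.py <<'E'
BED=(558.6,167.3,-0.197)
def b2w(p): return T(*BED,[p])[0]
def w2b(w):
    d=np.asarray(w)[:2]-np.array(BED[:2]); y=BED[2]
    return np.array([np.cos(y)*d[0]+np.sin(y)*d[1],-np.sin(y)*d[0]+np.cos(y)*d[1],w[2]])
E
python3 - <<'E'
from rig import robot; from h import *
c=np.load('w1.npy',allow_pickle=True).item()
W=[((119,116),(-85,-150,15)),((573,44),(-85,150,15)),((101,296),(20,-150,82)),((637,220),(20,150,82)),((637,299),(66,150,82)),((118,369),(66,-150,82))]
px=np.array([w[0] for w in W])/1.5; P=[w[1] for w in W]
def pr(v,P):
    Q=T(*v[:3],P); Q[:,2]+=v[3]; return proj(c,Q)
r=least_squares(lambda v:(pr(v,P)-px).ravel(),[552,174,-.2,0])
print(r.x, r.fun.reshape(-1,2).round(1))
for p0,x0,z0 in (((187.8,207.9),46,81),((306.4,196.7),50,82),((184.2,184.4),33,30)):
    q=least_squares(lambda u:pr(r.x,[(u[0],u[1],z0)])[0]-p0,[x0,0]); print(q.x)
s=robot.read_state()
print(row(s,b2w((-85,-92,170)),tiltR(np.pi-0.2,np.radians(-55))), tiltR(np.pi-.2,np.radians(-55)).as_matrix().round(2))
E
```

```text
[ 5.58675623e+02  1.67324831e+02 -1.97054976e-01 -2.46560870e+00] [[-2.1 -0.7]
 [ 0.9 -0.2]
 [-1.4 -0.2]
 [ 0.1 -0.1]
 [-1.2  0.9]
 [ 3.7  0.2]]
[ 44.42398382 -50.42372168]
[48.60755122 51.34211717]
[ 34.3345416  -63.74889338]
(array([ 0.1866, -0.1886,  0.002 ]), array([-0.0192, -0.3052, -0.0403])) [[-0.56  0.2   0.8 ]
 [ 0.11  0.98 -0.16]
 [-0.82  0.   -0.57]]
```

>>> {"api": "servo_tool", "payload": {
  "series": [
    [0.08, -0.08, 0, 0, 0, -0.02, 0],
    [0.16, -0.16, 0, 0, -0.04, -0.03, 0],
    [0.187, -0.189, 0, -0.01, -0.1, -0.04, 0],
    [0.187, -0.189, 0, -0.019, -0.305, -0.04, 0],
    [0.187, -0.189, 0, -0.019, -0.305, -0.04, 0],
    [0.187, -0.189, 0, -0.019, -0.305, -0.04, 0],
    [0.187, -0.189, 0, -0.019, -0.305, -0.04, 0],
    [0.187, -0.189, 0, -0.019, -0.305, -0.04, 0],
    [0.187, -0.189, 0, -0.019, -0.305, -0.04, 0],
    [0.187, -0.189, 0, -0.019, -0.305, -0.04, 0]
  ]
}}

```text
time_s: 6.35
position: [465.1, 104.4, 186.7]
eef_rot: [0.458, 0.092, 0.883, -0.046]
force: [0.7, 0.0, -0.0]
opening: -0.005
```

Run:
```python
from rig import robot; from h import *
s=robot.read_state(); print(s['q'],w2b(s['position']),tool(s).as_matrix().round(3))
Rt=tiltR(np.pi-0.197,np.radians(-55))
print(row(s,b2w((-85,-92,120)),Rt),row(s,b2w((21,-92,45)),Rt))
```

```text
[ 0.59849616 -0.27653554 -1.13115849 -0.0621928  -0.62931334  0.54113966] [-79.42267249 -79.98279349 186.74184317] [[-0.563  0.205  0.801]
 [ 0.12   0.979 -0.166]
 [-0.818  0.002 -0.576]]
(array([ 0.0962, -0.0204,  0.0566]), array([-0.0021, -0.0008, -0.0024])) (array([ 0.0967, -0.019 ,  0.273 ]), array([-0.0021, -0.0008, -0.0024]))
```

```bash
cat > kin.py <<'E'
import numpy as np
from scipy.optimize import least_squares
from scipy.spatial.transform import Rotation as R
D=[([-1.25500301,.213383781,-.0350597994,1.32351555,0,1.57079882],[155.186,-474.961,247.802],[-5.7e-4,.98756,.15724,-8.6e-5]),
([-.18751404,.08960913,-.17975528,1.30077791,.00496482,3.14192342],[432.836,-80.6187,248.575],[-2.44e-3,.995589,-.0937833,5.6e-4]),
([.2365868,.46225123,.11911214,1.22723302,.00445093,2.0624646],[592.1,144.1,170.4],[-.002,.791,.611,.001]),
([.26424369,.48741461,.16157348,1.24288465,.00439267,.60278692],[600.163,163.745,171.612],[1.7e-5,.16846,.985705,2.43e-3]),
([.59849616,-.27653554,-1.13115849,-.0621928,-.62931334,.54113966],[465.1,104.4,186.7],[.458,.092,.883,-.046])]
def rot(ax,a):
    return R.from_rotvec(np.array(ax)*a)
def fk(v,q,s5=1):
    r0,a,b,c,z0,e,L=v
    ph=q[1]-q[2]; X=np.array([1,0,0.]);
    pan=rot([0,0,1],q[0])
    w=np.array([r0+a*np.sin(q[1])+b*np.cos(ph)+c*np.sin(ph),0,z0+a*np.cos(q[1])-b*np.sin(ph)+c*np.cos(ph)])
    Rw=rot([0,1,0],ph+q[3])          # tool dir X rotated down
    R5=Rw*rot([0,0,1],s5*q[4])
    p=w+Rw.apply([e,0,0])+R5.apply([L,0,0])
    return pan.apply(p), (pan*R5)
V0=[0,300,300,0,200,50,200]
def fit(s5=1):
    f=lambda v:np.r_[np.ravel([(fk(v,q,s5)[0]-p) for q,p,_ in D])]
    return least_squares(lambda v:np.r_[f(v),(v-np.array(V0))*0.001],V0)
if __name__=='__main__':
    for s5 in(1,-1):
        r=fit(s5); print(s5,r.x.round(1),r.fun[:15].round(1))
        q,p,e=D[-1]; print('dir',fk(r.x,q,s5)[1].apply([1,0,0]))
E
python3 kin.py
```

```text
1 [  0.  486.  392.9  66.6 243.2 139.6 298.7] [-0.  0. -0.  0. -0. -0. -0.  0.  0.  0.  0.  0. -0.  0. -0.]
dir [ 0.80056515 -0.1664894  -0.5756533 ]
-1 [  71.3  526.2  363.9 -124.4  412.   769.1 -298.4] [ 1.4 -4.4 -2.3 -3.9  0.7  0.1 -2.3 -0.5  2.3  1.5  0.4  0.3  0.1  0.2
 -0.5]
dir [ 0.13734141  0.8060773  -0.5756533 ]
```

```bash
cat >> kin.py <<'E'
VK=None
LIM=np.array([[-2.98,-.74,-1.14,-2.1,-1.57,-3.14],[2.98,1.72,1.35,2.04,1.44,3.14]])
def ik(p,d,q0=(.4,.2,-.6,.5,-.4)):
    global VK
    if VK is None: VK=fit().x
    def f(q):
        P,Rr=fk(VK,q); return np.r_[(P-p)/100,(Rr.apply([1,0,0])-d)*3]
    lo,hi=LIM[:,:5]; r=least_squares(f,q0,bounds=(lo,hi)); return r.x,np.abs(r.fun).max()
E
python3 - <<'E'
from kin import *; from h import *
for dep in (25,30,35,40,45,50):
  for hd in (-.197,0.1):
    th=np.radians(dep); zt=np.array([np.cos(th)*np.cos(hd),np.cos(th)*np.sin(hd),-np.sin(th)])
    o=[]
    for y in (-92,12):
      for back in (0,60,100):
        tip=b2w((35,y,36)); q,e=ik(tip-zt*(17+back),zt); o.append((q[2].round(2),q[1].round(2),q[4].round(2),e.round(3)))
    print(dep,hd,o)
E
```

```text
25 -0.197 [(np.float64(-1.14), np.float64(0.45), np.float64(-0.65), np.float64(0.258)), (np.float64(-1.14), np.float64(0.25), np.float64(-0.77), np.float64(0.366)), (np.float64(-1.14), np.float64(0.14), np.float64(-0.86), np.float64(0.416)), (np.float64(-1.14), np.float64(0.59), np.float64(-0.73), np.float64(0.001)), (np.float64(-1.14), np.float64(0.42), np.float64(-0.85), np.float64(0.096)), (np.float64(-1.14), np.float64(0.31), np.float64(-0.92), np.float64(0.123))]
25 0.1 [(np.float64(-1.14), np.float64(0.33), np.float64(-0.06), np.float64(0.525)), (np.float64(-1.14), np.float64(0.04), np.float64(-0.08), np.float64(0.71)), (np.float64(-1.14), np.float64(-0.13), np.float64(-0.09), np.float64(0.782)), (np.float64(-1.14), np.float64(0.51), np.float64(-0.37), np.float64(0.272)), (np.float64(-1.14), np.float64(0.25), np.float64(-0.47), np.float64(0.418)), (np.float64(-1.14), np.float64(0.1), np.float64(-0.54), np.float64(0.483))]
30 -0.197 [(np.float64(-1.14), np.float64(0.37), np.float64(-0.55), np.float64(0.179)), (np.float64(-1.14), np.float64(0.16), np.float64(-0.65), np.float64(0.
[... 3798 characters left out ...]
.float64(0.0)), (np.float64(-0.81), np.float64(0.27), np.float64(-0.42), np.float64(0.0)), (np.float64(-0.82), np.float64(0.14), np.float64(-0.45), np.float64(0.0)), (np.float64(-0.81), np.float64(0.05), np.float64(-0.47), np.float64(0.0))]
50 0.1 [(np.float64(-1.02), np.float64(0.16), np.float64(-0.02), np.float64(0.0)), (np.float64(-1.05), np.float64(-0.03), np.float64(-0.02), np.float64(0.0)), (np.float64(-1.05), np.float64(-0.16), np.float64(-0.03), np.float64(0.0)), (np.float64(-0.91), np.float64(0.23), np.float64(-0.17), np.float64(0.0)), (np.float64(-0.94), np.float64(0.06), np.float64(-0.19), np.float64(0.0)), (np.float64(-0.95), np.float64(-0.05), np.float64(-0.2), np.float64(0.0))]
```

Run:
```python
from rig import robot; from h import *
s=robot.read_state()
Rt=tiltR(np.pi-0.197,np.radians(-45))
print(row(s,b2w((-53,-95,113)),Rt))
```

```text
(array([ 0.075 , -0.0249,  0.1069]), array([-0.0019,  0.0548, -0.0026]))
```

>>> {"api": "servo_tool", "payload": {
  "series": [
    [0.04, -0.012, 0.03, 0, 0.055, 0, 0],
    [0.06, -0.02, 0.07, 0, 0.055, 0, 0],
    [0.075, -0.025, 0.1, 0, 0.055, 0, 0],
    [0.075, -0.025, 0.107, 0, 0.055, 0, 0],
    [0.075, -0.025, 0.107, 0, 0.055, 0, 0],
    [0.075, -0.025, 0.107, 0, 0.055, 0, 0]
  ]
}}

```text
time_s: 6.95
position: [483.6, 80.6, 107.7]
eef_rot: [0.374, 0.095, 0.921, -0.042]
force: [-0.2, 0.8, 0.0]
opening: -0.002
```

Run:
```python
from rig import robot; from h import *
s=robot.read_state(); print(s['q'],w2b(s['position']),tool(s).as_matrix().round(3))
Rt=tiltR(np.pi-0.197,np.radians(-45))
print(row(s,b2w((18,-95,42)),Rt))
```

```text
[ 0.41959798 -0.09692069 -1.10016108 -0.09819661 -0.42608467  0.47632906] [-56.551732   -99.69109925 107.74524354] [[-0.701  0.207  0.682]
 [ 0.144  0.978 -0.148]
 [-0.698 -0.006 -0.716]]
(array([-0.0125,  0.0098,  0.1651]), array([-0.0038, -0.0041, -0.0013]))
```

>>> {"api": "servo_tool", "payload": {
  "series": [
    [-0.008, 0.008, 0.03, 0, -0.004, 0, 0],
    [-0.012, 0.01, 0.07, -0.003, -0.004, 0, 0],
    [-0.012, 0.01, 0.11, -0.003, -0.004, 0, 0],
    [-0.012, 0.01, 0.12, -0.003, -0.004, 0, 0],
    [-0.012, 0.01, 0.12, -0.003, -0.004, 0, 0]
  ]
}}

```text
time_s: 7.45
position: [539.0, 74.7, 60.6]
eef_rot: [0.38, 0.093, 0.919, -0.038]
force: [0.0, -0.1, -0.6]
opening: -0.002
```

Run:
```python
from rig import robot; from h import *
s=robot.read_state(); print(s['q'],w2b(s['position']),s['force'])
Rt=tiltR(np.pi-0.197,np.radians(-45))
print(row(s,b2w((18,-95,42)),Rt))
c=robot.capture('wrist'); np.save('w2.npy',c,allow_pickle=True)
cv2.imwrite('pics/w2.png',cv2.resize(c['color'],None,fx=1.5,fy=1.5,interpolation=cv2.INTER_CUBIC))
d=robot.capture('side')
cv2.imwrite('pics/s3.png',cv2.resize(d['color'][180:290,170:300],None,fx=5,fy=5,interpolation=cv2.INTER_CUBIC))
```

```text
[ 0.33818341  0.13452106 -1.08898237 -0.36069569 -0.371355    0.40155464] [ -1.11499952 -94.65417098  60.5939666 ] [ 0.02162567 -0.08626219 -0.62514622]
(array([-0.0007, -0.0004,  0.0444]), array([-0.001 , -0.0004, -0.0012]))
```

View pics/w2.png

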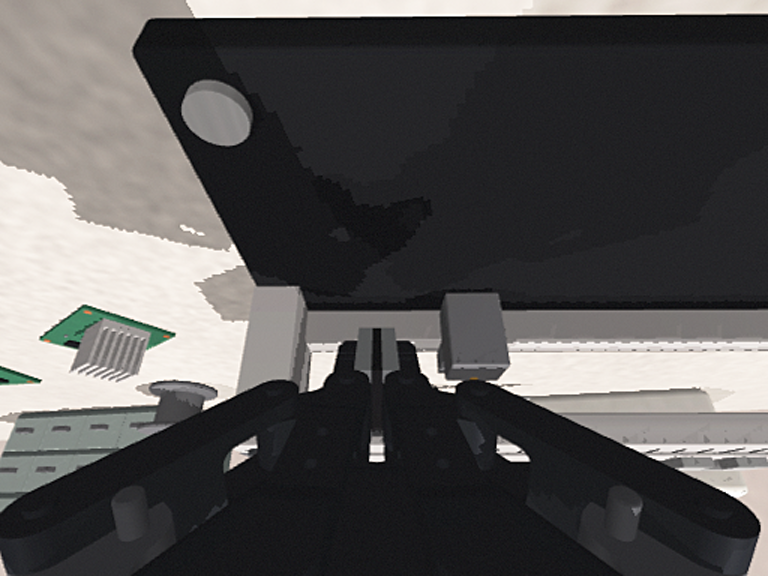

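View pics/s3.png

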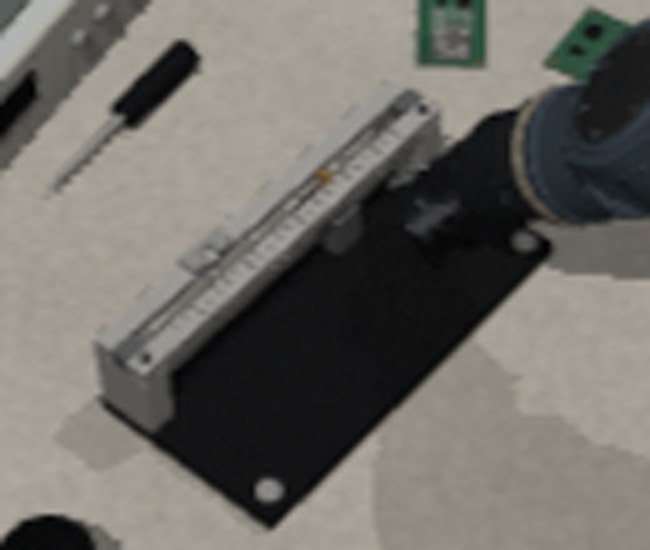

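>>> {"api": "servo_tool", "payload": {
  "series": [
    [0, 0, 0.02, 0, 0, 0, 0],
    [0, 0, 0.04, 0, 0, 0, 0],
    [0, 0, 0.044, 0, 0, 0, 0],
    [0, 0, 0.044, 0, 0, 0, 0]
  ]
}}

```text
time_s: 7.95
position: [557.3, 71.1, 42.6]
eef_rot: [0.381, 0.093, 0.919, -0.038]
force: [0.9, -0.5, 0.4]
opening: -0.002
```

Run:
```python
from rig import robot; from h import *
s=robot.read_state(); print(s['q'],w2b(s['position']),s['force'])
Rt=tiltR(np.pi-0.197,np.radians(-45))
print(row(s,b2w((18,-60,42)),Rt))
c=robot.capture('wrist')
cv2.imwrite('pics/w3.png',cv2.resize(c['color'],None,fx=1.5,fy=1.5,interpolation=cv2.INTER_CUBIC))
```

```text
[ 0.31234329  0.21494272 -1.07503266 -0.43594    -0.35434116  0.38033318] [ 17.57043371 -94.60019369  42.57300934] [ 0.93758733 -0.47905987  0.40518767]
(array([0.0004, 0.0577, 0.001 ]), array([-0.0008,  0.    , -0.0012]))
```

View pics/w3.png

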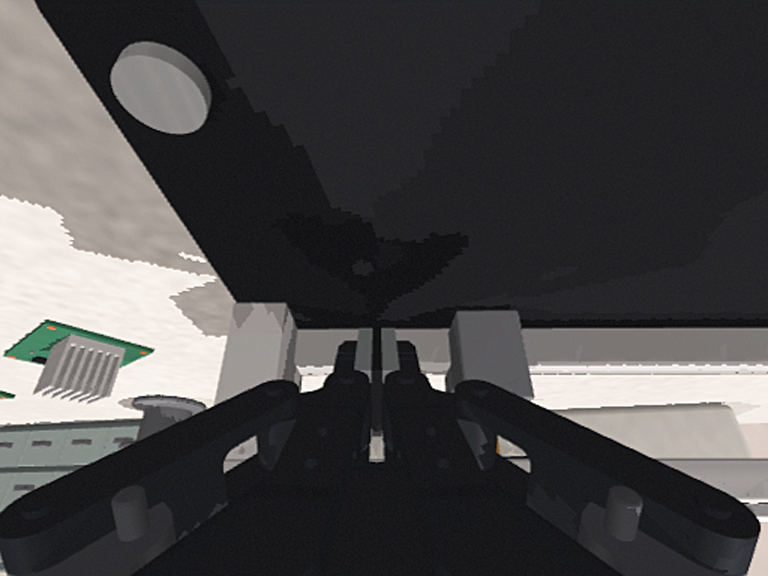

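>>> {"api": "servo_tool", "payload": {
  "series": [
    [0, 0.015, 0, 0, 0, 0, 0],
    [0, 0.03, 0, 0, 0, 0, 0],
    [0, 0.045, 0, 0, 0, 0, 0],
    [0, 0.06, 0, 0, 0, 0, 0],
    [0, 0.075, 0, 0, 0, 0, 0]
  ],
  "squeeze": 80
}}

```text
time_s: 8.5
position: [566.5, 115.2, 42.5]
eef_rot: [0.381, 0.093, 0.919, -0.039]
force: [-4.6, -8.1, 6.6]
opening: -0.002
```

Run:
```python
from rig import robot; from h import *
s=robot.read_state(); print(s['q'],w2b(s['position']),s['force'])
```

```text
[ 0.41378178  0.24751147 -1.00742742 -0.36899459 -0.42191723  0.46416134] [ 17.93365358 -49.53212131  42.49140706] [-4.58365017 -8.06698888  6.59073759]
```

>>> {"api": "servo_tool", "payload": {
  "series": [
    [0, 0.014, 0, 0, 0, 0, 0],
    [0, 0.028, 0, 0, 0, 0, 0],
    [0, 0.042, 0, 0, 0, 0, 0],
    [0, 0.056, 0, 0, 0, 0, 0],
    [0, 0.07, 0, 0, 0, 0, 0],
    [0, 0.08, 0, 0, 0, 0, 0],
    [0, 0.08, 0, 0, 0, 0, 0]
  ]
}}

```text
time_s: 9.2
position: [576.0, 162.9, 42.3]
eef_rot: [0.381, 0.093, 0.919, -0.038]
force: [-1.9, -2.8, 2.0]
opening: 0.0
```

```bash
cat > look.py <<'E'
from rig import robot; from h import *
import sys
s=robot.read_state(); print(s['q'].round(3),w2b(s['position']),s['force'],s['time_s'])
for n in ('scene','side'):
    c=robot.capture(n)
    for q,z in (('pointer',81),('notch',82)):
        for a in robot.tip_of(c,q)[:3]: print(n,q,np.round(a['position'],1),round(a['p'],2),w2b(onz(c,a['position'],z)).round(1))
    o=(240,170) if n=='scene' else (180,185)
    cv2.imwrite(f'pics/{n}{sys.argv[1]}.png',cv2.resize(c['color'][o[1]:o[1]+80,o[0]:o[0]+120],None,fx=6,fy=6,interpolation=cv2.INTER_CUBIC))
E
python3 look.py a
```

```text
[ 0.507  0.287 -0.925 -0.291 -0.478  0.545] [17.87469154 -0.87740692 42.28671652] [-1.90687699 -2.75450065  1.97557617] 9.2
scene pointer [327.6 199.3] 0.42 [39.3 29.3 81. ]
scene pointer [151.9 228.2] 0.21 [ 175.2 -414.9   81. ]
scene notch [337.2 205.3] 0.38 [59.4 53.9 82. ]
side pointer [219.1 225.1] 0.54 [46.5 18.9 81. ]
side notch [210.8 229.6] 0.59 [54.2 51.5 82. ]
```

Run:
```python
import cv2,numpy as np
a=cv2.imread('pics/scenea.png');b=cv2.imread('pics/sidea.png')
cv2.imwrite('pics/ab.png',np.vstack([a[:290],b[:310]]))
```

```text
(no output)
```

View pics/ab.png

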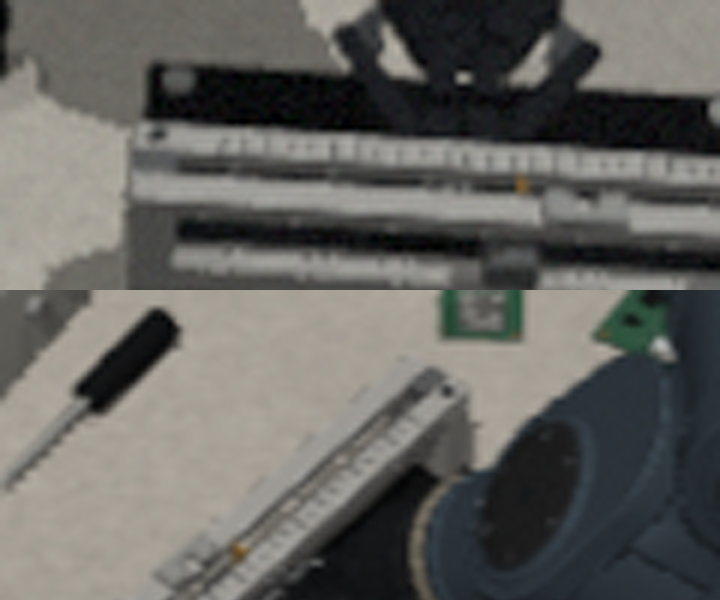

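>>> {"api": "servo_tool", "payload": {
  "series": [
    [0, 0.01, 0, 0, 0, 0, 0],
    [0, 0.02, 0, 0, 0, 0, 0],
    [0, 0.03, 0, 0, 0, 0, 0],
    [0, 0.037, 0, 0, 0, 0, 0],
    [0, 0.037, 0, 0, 0, 0, 0],
    [0, 0.037, 0, 0, 0, 0, 0]
  ]
}}

```text
time_s: 10.1
position: [580.6, 183.6, 42.2]
eef_rot: [0.381, 0.093, 0.919, -0.038]
force: [-2.8, -4.2, 2.1]
opening: 0.0
```

```bash
python3 look.py b
python3 - <<'E'
import cv2,numpy as np
from h import *
a=cv2.imread('pics/sceneb.png');b=cv2.imread('pics/sideb.png')
cv2.imwrite('pics/ab2.png',np.vstack([a[:290],b[:310]]))
from rig import robot
s=robot.read_state(); b=w2b(s['position']); 
t=tool(s); up=t.inv().apply([0,0,1]); print(up, t.inv().apply(b2w((-80,b[1]-3,140))-s['position'])/600, t.as_matrix().round(3))
E
```

```text
[ 0.544  0.307 -0.885 -0.255 -0.5    0.579] [18.34502785 20.29563996 42.20420163] [-2.84601611 -4.19062556  2.12200959] 10.1
scene pointer [337.  199.3] 0.53 [37.2 54.5 81. ]
scene notch [338.9 203.9] 0.55 [54.1 58.6 82. ]
side notch [212.9 230.8] 0.42 [45.3 50.8 82. ]
[-7.07002322e-01  6.82429862e-04 -7.07210895e-01] [ 0.00060985 -0.005685   -0.23120022] [[-0.693  0.2    0.693]
 [ 0.142  0.98  -0.141]
 [-0.707  0.001 -0.707]]
```

View pics/ab2.png

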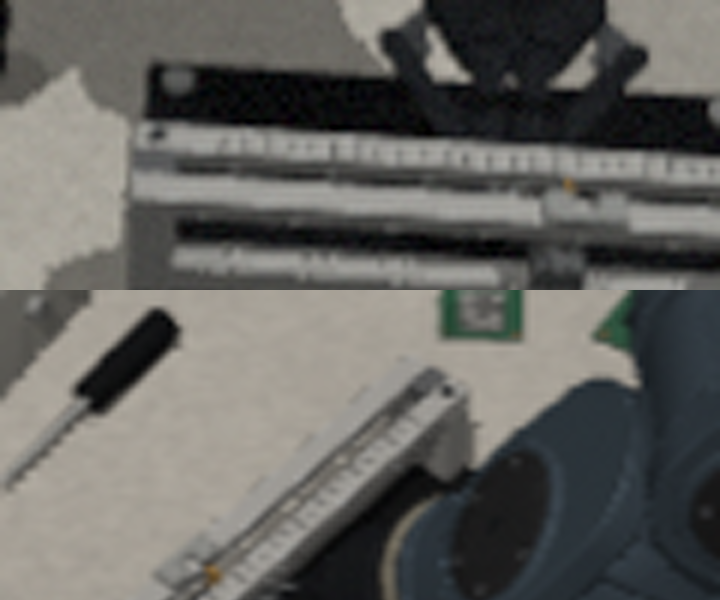

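Run:
```python
from rig import robot; from h import *
s=robot.read_state()
print(row(s,b2w((-46,17,150)),tiltR(np.pi-.197,np.radians(-30))));print(row(s,b2w((35,45,160)),tiltR(np.pi-.197,0)))
```

```text
(array([-0.0513, -0.0059, -0.2029]), array([-0.0008,  0.0833, -0.0014]))
(array([-0.1583,  0.0414, -0.1194]), array([-0.0004,  0.25  , -0.0016]))
```

>>> {"api": "servo_tool", "payload": {
  "series": [
    [0, -0.006, -0.06, 0, 0, 0, 0],
    [0, -0.006, -0.13, 0, 0, 0, 0],
    [-0.03, -0.006, -0.18, 0, 0.03, 0, 0],
    [-0.05, -0.006, -0.2, 0, 0.08, 0, 0],
    [-0.08, 0, -0.19, 0, 0.15, 0, 0],
    [-0.12, 0.02, -0.16, 0, 0.2, 0, 0],
    [-0.158, 0.041, -0.119, 0, 0.25, 0, 0],
    [-0.158, 0.041, -0.119, 0, 0.25, 0, 0],
    [-0.158, 0.041, -0.119, 0, 0.25, 0, 0],
    [-0.158, 0.041, -0.119, 0, 0.25, 0, 0]
  ]
}}

```text
time_s: 11.4
position: [603.0, 204.5, 159.9]
eef_rot: [-0.002, 0.101, 0.995, 0.001]
force: [0.7, 0.0, 0.1]
opening: 0.001
```

```bash
cat > wl.py <<'E'
from rig import robot; from h import *
import sys
n=sys.argv[1]
s=robot.read_state(); print(s['q'].round(3),w2b(s['position']),s['force'],s['time_s'])
c=robot.capture('wrist'); np.save(n+'.npy',c,allow_pickle=True)
pos={}
for q,z in (('pointer',81),('notch',82)):
    for a in robot.tip_of(c,q)[:2]: print(q,np.round(a['position'],1),round(a['p'],2),w2b(onz(c,a['position'],z)).round(1)); pos.setdefault(q,a['position'])
u=np.round(np.mean(list(pos.values()),0)).astype(int)
cr=c['color'][max(0,u[1]-45):u[1]+45,max(0,u[0]-60):u[0]+60]
print('origin',max(0,u[0]-60),max(0,u[1]-45))
cv2.imwrite(f'pics/{n}z.png',cv2.resize(cr,None,fx=6,fy=6,interpolation=cv2.INTER_CUBIC))
cv2.imwrite(f'pics/{n}.png',cv2.resize(c['color'],None,fx=1.5,fy=1.5,interpolation=cv2.INTER_CUBIC))
E
python3 wl.py w4
```

```text
[0.325 0.528 0.196 1.242 0.004 0.528] [ 36.25699652  45.19565251 159.89084499] [0.66152225 0.0441226  0.07377975] 11.4
pointer [252.1 208.9] 0.86 [42.8 46.  81. ]
origin 192 164
```

View pics/w4z.png

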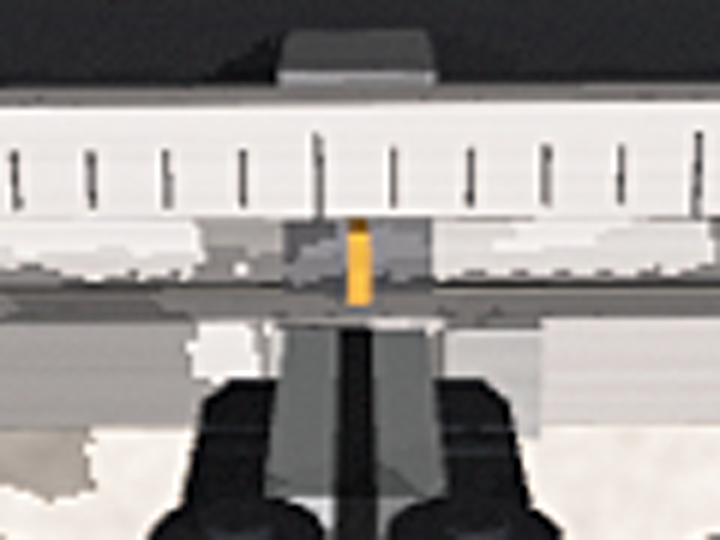

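View pics/w4.png

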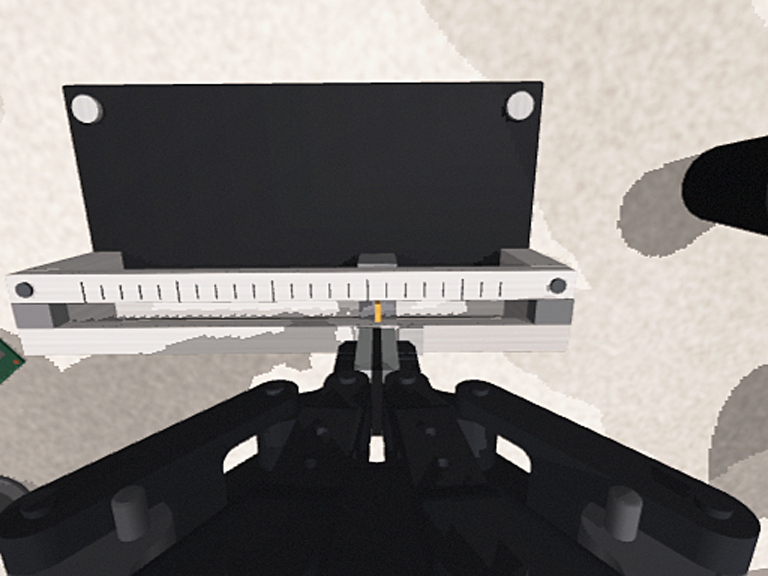

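>>> {"api": "servo_tool", "payload": {
  "series": [
    [-0.04, 0.06, 0, 0, 0, 0, 0],
    [-0.04, 0.06, 0, 0, 0, 0, 0],
    [-0.04, 0.06, 0, 0, 0, 0, 0]
  ]
}}

```text
time_s: 11.85
position: [632.2, 235.9, 159.6]
eef_rot: [0.001, 0.1, 0.995, 0.0]
force: [-0.9, -0.8, 0.3]
opening: 0.003
```

```bash
python3 wl.py w5
```

```text
[ 0.357  0.608  0.33   1.29  -0.     0.557] [ 58.75464845  81.72425338 159.61882713] [-0.92146438 -0.77351372  0.31808541] 11.85
pointer [205.9 180.5] 0.73 [42.  46.3 81. ]
notch [215.3 187.7] 0.59 [47.6 53.6 82. ]
origin 151 139
```

View pics/w5z.png

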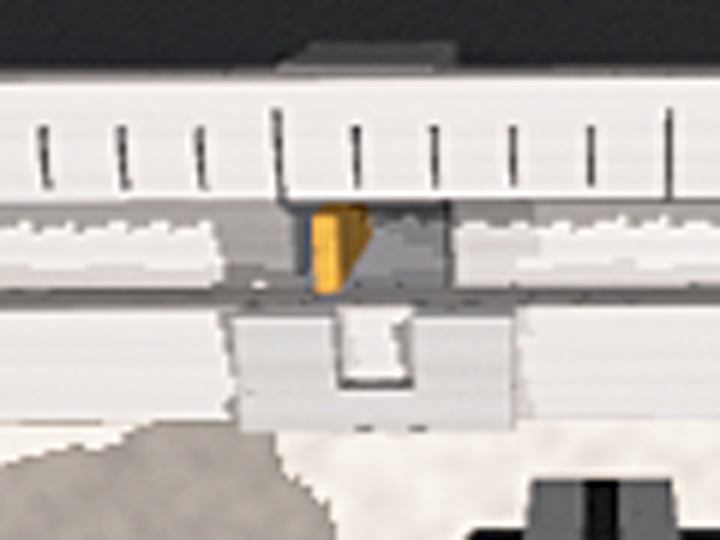

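Run:
```python
from rig import robot; from h import *
s=robot.read_state()
for b,e in (((20,60,160),-10),((-30,30,155),-25),((-53,10,113),-45)): print(row(s,b2w(b),tiltR(np.pi-.197,np.radians(e))))
```

```text
(array([ 0.0643, -0.0347,  0.0008]), array([ 0.0003, -0.0551, -0.0014]))
(array([ 0.1474, -0.085 ,  0.009 ]), array([ 1.000e-04, -1.384e-01, -1.400e-03]))
(array([ 0.1857, -0.1186,  0.0789]), array([-1.000e-04, -2.496e-01, -1.400e-03]))
```

>>> {"api": "servo_tool", "payload": {
  "series": [
    [0.06, -0.035, 0, 0, -0.04, 0, 0],
    [0.11, -0.06, 0, 0, -0.09, 0, 0],
    [0.148, -0.085, 0.01, 0, -0.138, 0, 0],
    [0.17, -0.1, 0.02, 0, -0.18, 0, 0],
    [0.186, -0.119, 0.05, 0, -0.25, 0, 0],
    [0.186, -0.119, 0.079, 0, -0.25, 0, 0],
    [0.186, -0.119, 0.079, 0, -0.25, 0, 0],
    [0.186, -0.119, 0.079, 0, -0.25, 0, 0]
  ]
}}

```text
time_s: 12.8
position: [508.5, 186.7, 112.3]
eef_rot: [0.363, 0.093, 0.926, -0.037]
force: [2.4, 1.4, -1.0]
opening: 0.002
```

Run:
```python
from rig import robot; from h import *
s=robot.read_state(); print(s['q'].round(2),w2b(s['position']))
print(row(s,b2w((18.2,12,42.3)),tiltR(np.pi-.197,np.radians(-45))))
```

```text
[ 0.63  0.05 -0.89  0.07 -0.53  0.68] [-52.96472434   9.1696049  112.32935285]
(array([-0.0078,  0.0052,  0.1662]), array([-0.0009, -0.0123, -0.0009]))
```

>>> {"api": "servo_tool", "payload": {
  "series": [
    [0, 0.003, 0.04, 0, -0.005, 0, 0],
    [-0.004, 0.005, 0.09, 0, -0.005, 0, 0],
    [-0.004, 0.005, 0.13, 0, -0.005, 0, 0],
    [-0.004, 0.005, 0.155, 0, -0.005, 0, 0],
    [-0.004, 0.005, 0.166, 0, -0.005, 0, 0],
    [-0.004, 0.005, 0.166, 0, -0.005, 0, 0]
  ]
}}

```text
time_s: 13.4
position: [577.9, 176.5, 39.8]
eef_rot: [0.367, 0.093, 0.925, -0.038]
force: [-0.2, -0.1, 0.9]
opening: 0.003
```

Run:
```python
from rig import robot; from h import *
s=robot.read_state(); print(s['q'].round(2),w2b(s['position']),s['force'])
print(row(s,b2w((18.2,26,42.3)),tiltR(np.pi-.197,np.radians(-45))))
```

```text
[ 0.52  0.3  -0.88 -0.22 -0.47  0.57] [17.10412346 12.80830066 39.82520427] [-0.2382431  -0.12538148  0.86256664]
(array([-0.0041,  0.022 , -0.0018]), array([-0.0012, -0.0091, -0.0005]))
```

>>> {"api": "servo_tool", "payload": {
  "series": [
    [-0.004, 0.004, -0.002, 0, -0.009, 0, 0],
    [-0.004, 0.008, -0.002, 0, -0.009, 0, 0],
    [-0.004, 0.012, -0.002, 0, -0.009, 0, 0],
    [-0.004, 0.016, -0.002, 0, -0.009, 0, 0],
    [-0.004, 0.0205, -0.002, 0, -0.009, 0, 0],
    [-0.004, 0.0205, -0.002, 0, -0.009, 0, 0],
    [-0.004, 0.0205, -0.002, 0, -0.009, 0, 0]
  ]
}}

```text
time_s: 14.1
position: [581.2, 188.6, 42.6]
eef_rot: [0.38, 0.092, 0.919, -0.04]
force: [-4.9, -4.6, 3.8]
opening: -0.001
```

Run:
```python
from rig import robot; from h import *
s=robot.read_state(); print(s['q'].round(2),w2b(s['position']),s['force'],tool(s).as_matrix().round(3)[2])
```

```text
[ 0.55  0.31 -0.87 -0.24 -0.51  0.59] [17.95810459 25.29437696 42.59866672] [-4.89190791 -4.57671457  3.81029347] [-0.707 -0.003 -0.708]
```

>>> {"api": "servo_tool", "payload": {
  "series": [
    [0, 0.0013, 0, 0, 0, 0, 0],
    [0, 0.0025, 0, 0, 0, 0, 0],
    [0, 0.0025, 0, 0, 0, 0, 0]
  ]
}}

```text
time_s: 14.4
position: [581.4, 189.7, 42.5]
eef_rot: [0.38, 0.092, 0.919, -0.04]
force: [-5.4, -6.5, 3.9]
opening: -0.001
```

Run:
```python
from rig import robot; from h import *
s=robot.read_state(); print(w2b(s['position']),s['force'])
print(row(s,b2w((58,82,160)),tiltR(np.pi-.197,0)))
```

```text
[17.9512678  26.46480194 42.54442843] [-5.42399358 -6.46286204  3.85464768]
(array([-0.1855,  0.0922, -0.0918]), array([-0.0014,  0.2498, -0.0009]))
```

>>> {"api": "servo_tool", "payload": {
  "series": [
    [0, -0.006, -0.05, 0, 0, 0, 0],
    [0, -0.006, -0.13, 0, 0, 0, 0],
    [-0.03, -0.006, -0.18, 0, 0.03, 0, 0],
    [-0.06, 0, -0.2, 0, 0.08, 0, 0],
    [-0.1, 0.02, -0.18, 0, 0.15, 0, 0],
    [-0.14, 0.03, -0.15, 0, 0.2, 0, 0],
    [-0.2, 0.042, -0.11, 0, 0.25, 0, 0],
    [-0.2, 0.042, -0.075, 0, 0.25, 0, 0],
    [-0.2, 0.042, -0.075, 0, 0.25, 0, 0],
    [-0.2, 0.042, -0.075, 0, 0.25, 0, 0]
  ]
}}

```text
time_s: 15.4
position: [639.3, 204.9, 159.9]
eef_rot: [0.007, 0.1, 0.995, -0.002]
force: [0.7, 0.8, 0.2]
opening: 0.0
```

```bash
python3 wl.py w6
```

```text
[ 0.314  0.59   0.3    1.268 -0.009  0.514] [ 71.76551599  52.70246441 159.89455412] [0.71716927 0.79876891 0.24839402] 15.4
pointer [250.7 166.2] 0.67 [44.9 52.2 81. ]
notch [249.5 168.4] 0.98 [46.4 51.2 82. ]
origin 190 122
```

View pics/w6z.png

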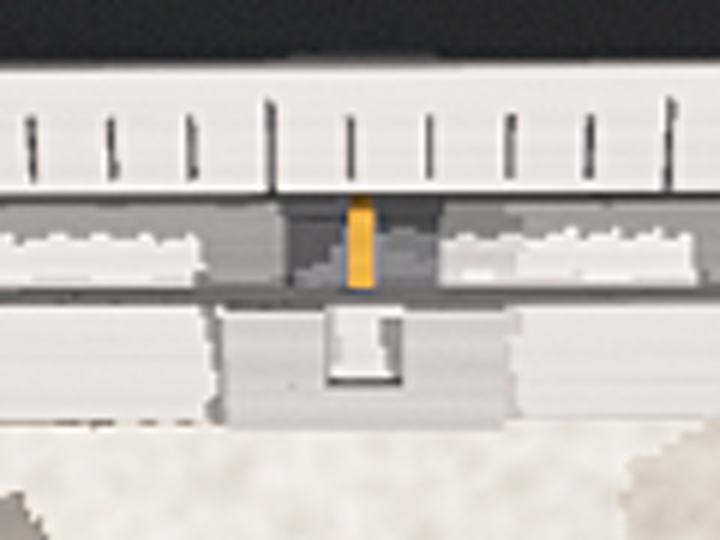

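Run:
```python
from rig import robot; from h import *
s=robot.read_state()
print(row(s,[585,-275,210],tiltR(np.pi-.03,0)))
c=robot.capture('scene')
for q in ('heatsink','board','board_corner'):
    print(q,[(np.round(a['position'],1),round(a['p'],2),onz(c,a['position'],39 if q=='heatsink' else 0).round()) for a in robot.tip_of(c,q)])
cv2.imwrite('pics/big.png',cv2.resize(c['color'][210:270,120:240],None,fx=6,fy=6,interpolation=cv2.INTER_CUBIC))
```

```text
(array([-0.0709, -0.8019, -0.0831]), array([-0.0017,  0.0056, -0.0543]))
heatsink [(array([149.9, 226.2]), 0.96, array([ 608., -288.,   39.])), (array([218.4, 222.4]), 0.76, array([ 615., -107.,   39.])), (array([166.2, 159.5]), 0.73, array([ 354., -250.,   39.])), (array([331.2, 206.4]), 0.64, array([594., 206.,  39.]))]
board [(array([172.9, 170.9]), 0.93, array([ 365., -235.,    0.])), (array([215.3, 234.1]), 0.91, array([ 624., -118.,    0.])), (array([155.7, 243.6]), 0.58, array([ 637., -278.,    0.])), (array([414.2, 209.3]), 0.58, array([599., 454.,   0.])), (array([165.6, 257.4]), 0.45, array([ 685., -250.,    0.]))]
board_corner [(array([184.6, 166. ]), 0.73, array([ 347., -199.,    0.])), (array([319.2, 194.3]), 0.73, array([511., 194.,   0.])), (array([162.2, 256.5]), 0.72, array([ 681., -259.,    0.])), (array([208.1, 243.2]), 0.64, array([ 652., -139.,    0.])), (array([205.7, 273.8]), 0.44, array([ 746., -149.,    0.]))]
```

View pics/big.png

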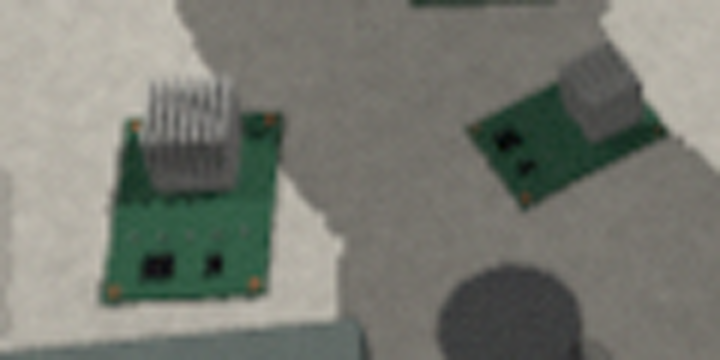

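The crop at scene (150,243) shows the largest board, about 95 x 70 mm measured with its heat sink on the robot's side. The other two finned boards, at (214,234) and (173,171), measure only about 73 x 51 mm, so I'm taking the first.

>>> {"api": "servo_tool", "payload": {
  "series": [
    [0, -0.05, -0.08, 0, 0, -0.02, 1],
    [-0.01, -0.13, -0.083, 0, 0.006, -0.03, 1],
    [-0.02, -0.22, -0.083, 0, 0.006, -0.054, 1],
    [-0.04, -0.4, -0.083, 0, 0.006, -0.054, 1],
    [-0.07, -0.6, -0.083, 0, 0.006, -0.054, 1],
    [-0.071, -0.802, -0.083, 0, 0.006, -0.054, 1],
    [-0.071, -0.802, -0.083, 0, 0.006, -0.054, 1],
    [-0.071, -0.802, -0.083, 0, 0.006, -0.054, 1],
    [-0.071, -0.802, -0.083, 0, 0.006, -0.054, 1],
    [-0.071, -0.802, -0.083, 0, 0.006, -0.054, 1]
  ]
}}

```text
time_s: 16.75
position: [584.5, -268.4, 212.3]
eef_rot: [0.001, 0.014, 1.0, -0.003]
force: [0.7, -0.5, -0.4]
opening: 0.998
```

>>> {"api": "servo_tool", "payload": {
  "series": [
    [0, -0.06, 0, 0, 0, 0, 1],
    [0, -0.06, 0, 0, 0, 0, 1]
  ]
}}

```text
time_s: 16.95
position: [583.1, -306.8, 211.7]
eef_rot: [0.0, 0.016, 1.0, -0.003]
force: [0.6, 0.2, 0.3]
opening: 1.001
```

```bash
cat > bl.py <<'E'
from rig import robot; from h import *
import sys
n=sys.argv[1]
s=robot.read_state(); print(s['q'].round(3),s['position'],s['opening'],s['time_s'])
c=robot.capture('wrist'); np.save(n+'.npy',c,allow_pickle=True)
for q,z in (('heatsink',39),('board',0),('board_corner',0)):
    print(q,[(np.round(a['position'],1),round(a['p'],2),onz(c,a['position'],z).round(1)) for a in robot.tip_of(c,q)][:3])
cv2.imwrite(f'pics/{n}.png',cv2.resize(c['color'],None,fx=1.5,fy=1.5,interpolation=cv2.INTER_CUBIC))
E
python3 bl.py b1
```

```text
[-0.482  0.562  0.382  1.388 -0.006 -0.449] [ 583.07782344 -306.83383133  211.65614251] 1.0014542192015625 16.95
heatsink [(array([273.4, 198.3]), 0.76, array([ 610.5, -283. ,   39. ])), (array([419.5, 187.8]), 0.69, array([ 603.1, -115.5,   39. ]))]
board [(array([393.1, 186.8]), 0.88, array([ 611.8, -125. ,    0. ])), (array([266.1, 209.9]), 0.6, array([ 638.4, -290.1,    0. ]))]
board_corner [(array([292.1, 243.2]), 0.86, array([ 688. , -255.2,    0. ])), (array([373.8, 218. ]), 0.86, array([ 654.3, -146.2,    0. ]))]
```

View pics/b1.png

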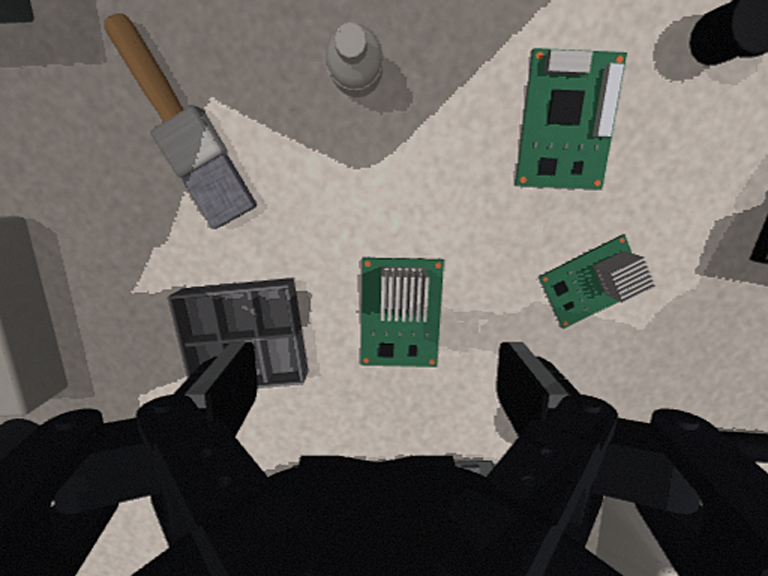

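Run:
```python
from rig import robot; from h import *
c=np.load('b1.npy',allow_pickle=True).item()
px=np.array([(362,257),(443,259),(359,364),(437,367)])/1.5
P=[(-50,-35,3),(-50,35,3),(50,-35,3),(50,35,3)]
r=least_squares(lambda v:(proj(c,T(*v[:3],P))-px).ravel(),[640,-287,0]); print(r.x,r.fun.reshape(-1,2).round(1))
r4=least_squares(lambda v:(proj(c,T(*v[:3],np.array(P)+[0,0,v[3]]))-px).ravel(),[640,-287,0,0]); print(r4.x)
for q in ([(-25,0,39)],[(-25,18,39),(-25,-18,39)]): print(proj(c,T(*r.x,q))*1.5, T(*r.x,q))
np.save('board.npy',r.x)
cv2.imwrite('pics/b1z.png',cv2.resize(c['color'][160:255,220:315],None,fx=6,fy=6,interpolation=cv2.INTER_CUBIC))
s=robot.read_state(); hs=T(*r.x,[(-25,0,39)])[0]
print(row(s,[hs[0],hs[1],110],tiltR(np.pi+r.x[2],0)))
```

```text
[ 6.36335639e+02 -2.89348815e+02 -5.89402703e-02] [[-0.5 -0.1]
 [ 0.6  0. ]
 [ 0.3  0.4]
 [-0.5 -0.2]]
[ 6.36604353e+02 -2.89311075e+02 -5.89542615e-02 -8.17046704e-01]
[[403.86602704 298.72598738]] [[ 611.3790508 -287.8761615   39.       ]]
[[427.03942746 299.3492388 ]
 [380.6918321  298.10271459]] [[ 612.43936151 -269.90741805   39.        ]
 [ 610.3187401  -305.84490495   39.        ]]
(array([-0.0442,  0.0256,  0.1695]), array([-0.0016,  0.0001,  0.0098]))
```

View pics/b1z.png

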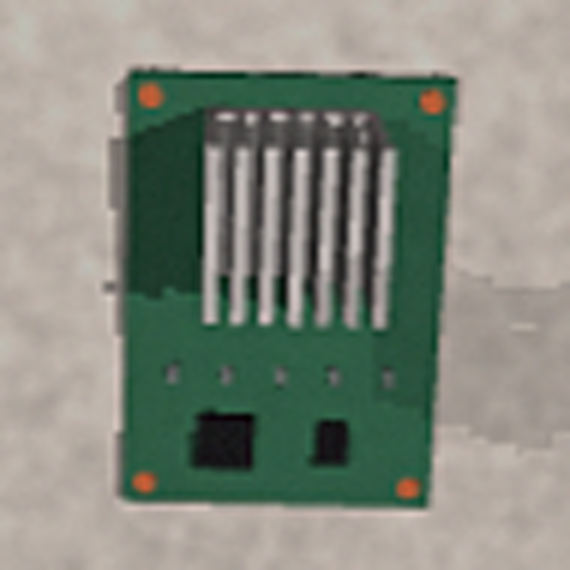

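>>> {"api": "servo_tool", "payload": {
  "series": [
    [-0.044, 0.0256, 0.06, 0, 0, 0.01, 0.75],
    [-0.044, 0.0256, 0.12, 0, 0, 0.01, 0.75],
    [-0.044, 0.0256, 0.17, 0, 0, 0.01, 0.75],
    [-0.044, 0.0256, 0.17, 0, 0, 0.01, 0.75],
    [-0.044, 0.0256, 0.17, 0, 0, 0.01, 0.75]
  ]
}}

```text
time_s: 17.65
position: [611.3, -288.2, 110.1]
eef_rot: [-0.0, 0.03, 1.0, -0.002]
force: [0.7, -0.1, 1.5]
opening: 0.752
```

```bash
python3 bl.py b2
python3 - <<'E'
from rig import robot; from h import *
s=robot.read_state(); b=np.load('board.npy'); hs=T(*b,[(-25,0,39)])[0]
print(row(s,[hs[0],hs[1],26],tiltR(np.pi+b[2],0)))
c=np.load('b2.npy',allow_pickle=True).item()
print(proj(c,T(*b,[(-50,-35,3),(-50,35,3),(50,-35,3),(50,35,3),(-43,-18,39),(-43,18,39)]))*1.5)
E
```

```text
[-0.439  0.63   0.242  1.181 -0.004 -0.379] [ 611.34595918 -288.23267074  110.08079539] 0.7515063125078408 17.65
heatsink [(array([252.7, 202.4]), 0.8, array([ 610.2, -287.5,   39. ])), (array([480.2, 177.6]), 0.68, array([ 600.6, -116.4,   39. ])), (array([106.9, 236.9]), 0.2, array([ 632.3, -405.6,   39. ]))]
board [(array([31.7, 35.4]), 0.68, array([ 473.9, -455. ,    0. ])), (array([434. , 181.8]), 0.57, array([ 612.8, -123.8,    0. ])), (array([108. , 236.8]), 0.27, array([ 649.2, -428.6,    0. ]))]
board_corner [(array([289.1, 265.7]), 0.8, array([ 690.2, -256.1,    0. ])), (array([405.4, 228.1]), 0.65, array([ 656.5, -145.5,    0. ]))]
(array([0.0016, 0.0035, 0.1417]), array([-0.0018,  0.0006, -0.0006]))
[[318.5884683  245.95004909]
 [438.27258847 245.97149534]
 [324.36993974 398.38147033]
 [432.23152808 398.5904861 ]
 [342.61950432 271.81923484]
 [414.25860463 271.85344514]]
```

View pics/b2.png

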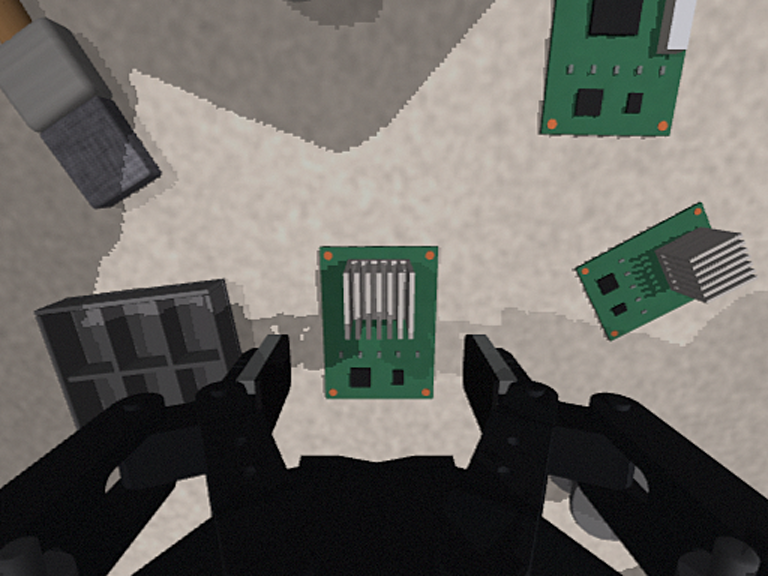

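>>> {"api": "servo_tool", "payload": {
  "series": [
    [0.0016, 0.003, 0.05, 0, 0, 0, 0.75],
    [0.0016, 0.003, 0.1, 0, 0, 0, 0.75],
    [0.0016, 0.003, 0.13, 0, 0, 0, 0.75],
    [0.0016, 0.003, 0.14, 0, 0, 0, 0.75],
    [0.0016, 0.003, 0.14, 0, 0, 0, 0.75],
    [0.0016, 0.003, 0.14, 0, 0, 0, 0.3],
    [0.0016, 0.003, 0.14, 0, 0, 0, 0.2],
    [0.0016, 0.003, 0.14, 0, 0, 0, 0.2],
    [0.0016, 0.003, 0.14, 0, 0, 0, 0.2],
    [0.0016, 0.003, 0.14, 0, 0, 0, 0.2]
  ],
  "squeeze": 50
}}

```text
time_s: 18.85
position: [611.2, -288.3, 26.6]
eef_rot: [0.001, 0.03, 1.0, -0.003]
force: [-0.1, -0.6, 7.4]
opening: 0.415
```

>>> {"api": "servo_tool", "payload": {
  "series": [
    [0, 0, 0, 0, 0, 0, 0.2],
    [0, 0, 0, 0, 0, 0, 0.2]
  ]
}}

```text
time_s: 19.05
position: [611.2, -288.3, 26.7]
eef_rot: [0.001, 0.03, 1.0, -0.003]
force: [-0.8, -0.2, 7.4]
opening: 0.411
```

Run:
```python
from rig import robot; from h import *
s=robot.read_state(); print(s['q'].round(3),s['position'],s['opening'],s['time_s'],s['force'])
```

```text
[-0.439  0.684  0.117  1.    -0.004 -0.378] [ 611.17429019 -288.31875204   26.65012548] 0.4109984267870369 19.05 [-0.845707   -0.15213352  7.36943969]
```

>>> {"api": "servo_tool", "payload": {
  "series": [
    [0, 0, -0.03, 0, 0, 0, 0.2],
    [0, 0, -0.1, 0, 0, 0, 0.2],
    [0, 0, -0.17, 0, 0, 0, 0.2],
    [0, 0, -0.23, 0, 0, 0, 0.2],
    [0, 0, -0.23, 0, 0, 0, 0.2],
    [0, 0, -0.23, 0, 0, 0, 0.2]
  ]
}}

```text
time_s: 19.65
position: [611.0, -287.5, 164.1]
eef_rot: [0.001, 0.03, 1.0, -0.003]
force: [-0.9, 0.2, -2.4]
opening: 0.416
```

```bash
python3 bl.py b3
python3 - <<'E'
from rig import robot; from h import *
s=robot.read_state(); print(s['force'],s['eef_rot'])
print(row(s,b2w((-95,1.8,165)),tiltR(np.pi-.197,0)))
E
```

```text
[-0.438  0.607  0.339  1.299 -0.004 -0.377] [ 610.95964467 -287.46147711  164.14750769] 0.41592400910336935 19.65
heatsink [(array([253.4, 259.1]), 0.81, array([ 689.4, -290.7,   39. ])), (array([435.9, 164.8]), 0.7, array([ 600.5, -113.1,   39. ]))]
board [(array([401. , 171.2]), 0.86, array([ 613.8, -123.8,    0. ])), (array([254.2, 265.3]), 0.82, array([ 720.2, -291.3,    0. ]))]
board_corner [(array([379.3, 207.9]), 0.73, array([ 655.2, -144.9,    0. ]))]
[-0.73235785  0.38800192 -1.09354282] [-0.00134282  0.03043878  0.99953406 -0.00182731]
(array([ 0.2878,  0.7749, -0.0077]), array([-0.0012, -0.0007,  0.0433]))
```

View pics/b3.png

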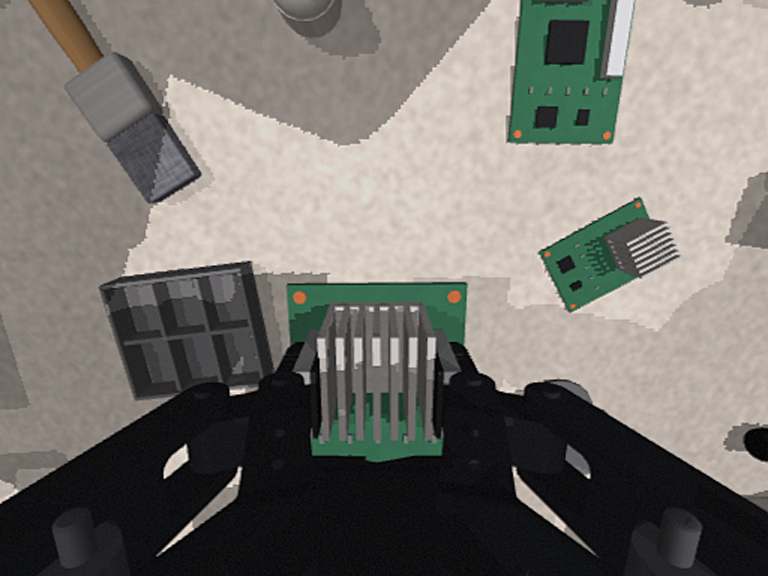

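>>> {"api": "servo_tool", "payload": {
  "series": [
    [0.08, 0.05, 0, 0, 0, 0.01, 0.2],
    [0.14, 0.12, -0.008, 0, 0, 0.02, 0.2],
    [0.2, 0.2, -0.008, 0, 0, 0.03, 0.2],
    [0.26, 0.3, -0.008, 0, 0, 0.043, 0.2],
    [0.288, 0.4, -0.008, 0, 0, 0.043, 0.2],
    [0.288, 0.5, -0.008, 0, 0, 0.043, 0.2],
    [0.288, 0.6, -0.008, 0, 0, 0.043, 0.2],
    [0.288, 0.7, -0.008, 0, 0, 0.043, 0.2],
    [0.288, 0.775, -0.008, 0, 0, 0.043, 0.2],
    [0.288, 0.775, -0.008, 0, 0, 0.043, 0.2]
  ]
}}

```text
time_s: 20.85
position: [464.7, 161.2, 165.4]
eef_rot: [-0.001, 0.098, 0.995, -0.002]
force: [0.9, 0.2, -0.8]
opening: 0.412
```

Run:
```python
from rig import robot; from h import *
c=np.load('b3.npy',allow_pickle=True).item(); b=np.load('board.npy')
d=np.array([610.96-611.17,-287.46+288.32,164.15-26.65])
print(proj(c,T(*b,[(-50,-35,3),(-50,35,3),(-43,-14,39)])+d)*1.5, 'seen (288,284),(466,284)')
s=robot.read_state(); print(w2b(s['position']),s['q'].round(3),s['opening'])
print(row(s,b2w((-81,1.8,54)),tiltR(np.pi-.197,0)))
```

```text
[[287.64151947 283.14355151]
 [470.16661486 283.05203536]
 [332.45079076 336.61885374]] seen (288,284),(466,284)
[-90.91932545 -24.37234028 165.370583  ] [ 0.336  0.23  -0.224  1.119 -0.004  0.532] 0.4117172707158268
(array([-0.0167,  0.0445,  0.1854]), array([-0.0016, -0.0002,  0.0003]))
```

>>> {"api": "servo_tool", "payload": {
  "series": [
    [-0.008, 0.044, 0.04, 0, 0, 0, 0.2],
    [-0.016, 0.044, 0.1, 0, 0, 0, 0.2],
    [-0.0167, 0.0445, 0.15, 0, 0, 0, 0.2],
    [-0.0167, 0.0445, 0.175, 0, 0, 0, 0.2],
    [-0.0167, 0.0445, 0.185, 0, 0, 0, 0.2],
    [-0.0167, 0.0445, 0.185, 0, 0, 0, 0.2],
    [-0.0167, 0.0445, 0.185, 0, 0, 0, 0.2]
  ]
}}

```text
time_s: 21.55
position: [480.8, 183.1, 55.4]
eef_rot: [0.0, 0.098, 0.995, -0.002]
force: [0.2, -0.4, -1.3]
opening: 0.411
```

```bash
cat > pl.py <<'E'
from rig import robot; from h import *
import sys
n=sys.argv[1]
s=robot.read_state(); print(s['q'].round(3),w2b(s['position']),s['force'].round(1),s['opening'],s['time_s'])
c=robot.capture('wrist'); np.save(n+'.npy',c,allow_pickle=True)
for q,z in (('stop_face',30),('rail',30),('board_corner',s['position'][2]-26.6)):
    print(q,[(np.round(a['position'],1),round(a['p'],2),w2b(onz(c,a['position'],z)).round(1)) for a in robot.tip_of(c,q)][:3])
cv2.imwrite(f'pics/{n}.png',cv2.resize(c['color'],None,fx=1.5,fy=1.5,interpolation=cv2.INTER_CUBIC))
cv2.imwrite(f'pics/{n}z.png',cv2.resize(c['color'][160:300,180:360],None,fx=4.2,fy=4.2,interpolation=cv2.INTER_CUBIC))
E
python3 pl.py p1
```

```text
[ 0.366  0.363 -0.341  0.868 -0.004  0.562] [-79.39206837   0.2847475   55.44522539] [ 0.2 -0.4 -1.3] 0.4114307729489058 21.55
stop_face []
rail []
board_corner [(array([255.1, 260.9]), 0.18, array([-56.1,   2.5,  28.8]))]
```

View pics/p1.png

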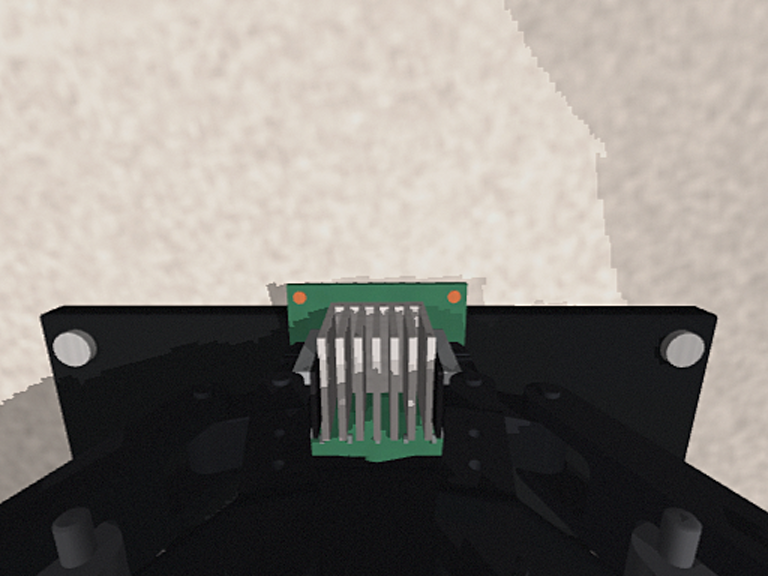

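View pics/p1z.png

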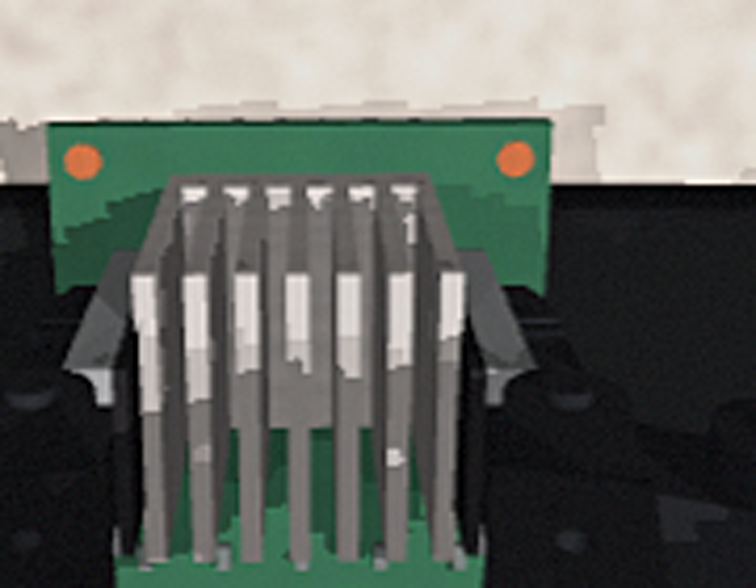

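Run:
```python
from h import *
c=np.load('p1.npy',allow_pickle=True).item()
for p,z in (((288,284),31.8),((466,284),31.8),((40,317),15),((717,317.5),15),((65,306),0),((695,306),0)): print(p,z,w2b(onz(c,np.array(p)/1.5,z)).round(1))
```

```text
(288, 284) 31.8 [-103.8  -34.1   31.8]
(466, 284) 31.8 [-103.9   34.2   31.8]
(40, 317) 15 [ -84.  -147.7   15. ]
(717, 317.5) 15 [-84.5 148.1  15. ]
(65, 306) 0 [ -84.1 -148.     0. ]
(695, 306) 0 [-84.8 149.9   0. ]
```

>>> {"api": "servo_tool", "payload": {
  "series": [
    [0, 0.0035, 0.009, 0, 0, 0, 0.2],
    [0, 0.0035, 0.018, 0, 0, 0, 0.2],
    [-0.02, 0.0035, 0.018, 0, 0, 0, 0.2],
    [-0.045, 0.0035, 0.018, 0, 0, 0, 0.2],
    [-0.065, 0.0035, 0.018, 0, 0, 0, 0.2],
    [-0.075, 0.0035, 0.018, 0, 0, 0, 0.2],
    [-0.075, 0.0035, 0.018, 0, 0, 0, 0.2],
    [-0.075, 0.0035, 0.018, 0, 0, 0, 0.2]
  ]
}}

```text
time_s: 22.55
position: [524.7, 176.2, 43.7]
eef_rot: [-0.001, 0.098, 0.995, -0.002]
force: [0.6, -0.6, -0.6]
opening: 0.413
```

```bash
python3 pl.py p2; python3 look.py c;  python3 - <<'E'
import cv2,numpy as np
a=cv2.imread('pics/scenec.png');b=cv2.imread('pics/sidec.png')
cv2.imwrite('pics/ab3.png',np.vstack([a[:350],b[100:350]]))
E
```

```text
[ 0.326  0.446 -0.246  0.881 -0.004  0.522] [-34.9969279    2.05980981  43.74431849] [ 0.6 -0.6 -0.6] 0.412851532202339 22.55
stop_face []
rail []
board_corner []
[ 0.326  0.446 -0.246  0.881 -0.004  0.522] [-35.15780122   2.24436903  43.98084911] [ 0.34126694 -0.17235339 -1.504124  ] 22.75
scene pointer [336.5 202.1] 0.53 [47.3 52.7 81. ]
scene notch [340.  207.1] 0.61 [65.1 61.  82. ]
side pointer [212.9 232.5] 0.63 [41.  55.5 81. ]
side notch [211.2 230.7] 0.57 [50.  54.1 82. ]
```

View pics/p2.png

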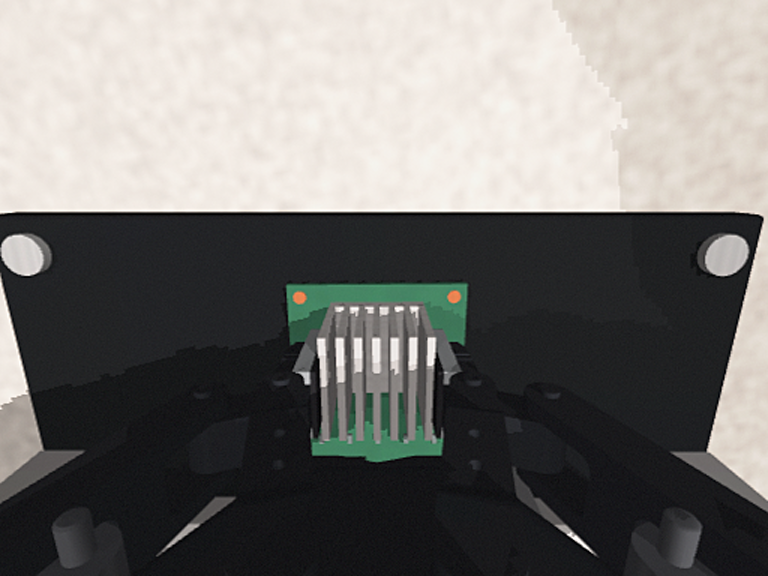

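View pics/ab3.png

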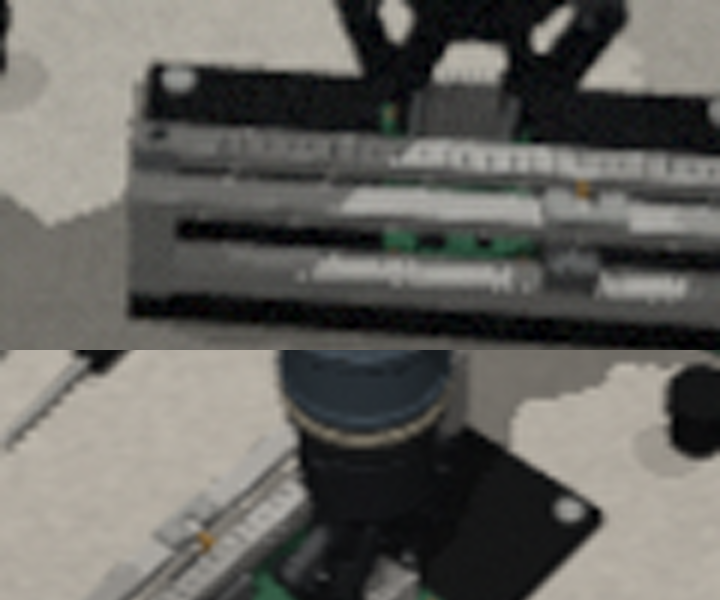

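>>> {"api": "servo_tool", "payload": {
  "series": [
    [-0.003, 0, 0, 0, 0, 0, 0.2],
    [-0.006, 0, 0, 0, 0, 0, 0.2],
    [-0.006, 0, 0, 0, 0, 0, 0.2]
  ]
}}

```text
time_s: 23.35
position: [528.3, 175.6, 43.8]
eef_rot: [-0.001, 0.098, 0.995, -0.002]
force: [-3.3, 1.7, -1.5]
opening: 0.411
```

```bash
python3 pl.py p3
python3 - <<'E'
from h import *
c=np.load('p3.npy',allow_pickle=True).item()
E
```

```text
[ 0.323  0.452 -0.236  0.885 -0.003  0.519] [-31.29825466   2.2433113   43.79446832] [-3.3  1.7 -1.5] 0.4113056432294586 23.35
stop_face []
rail []
board_corner []
```

View pics/p3.png

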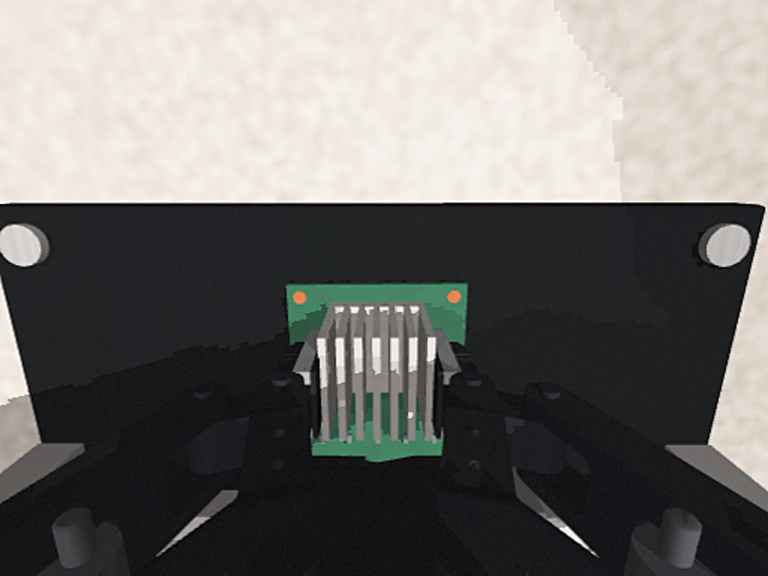

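>>> {"api": "servo_tool", "payload": {
  "series": [
    [0.0003, 0, 0.0015, 0, 0, 0, 0.2],
    [0.0003, 0, 0.0033, 0, 0, 0, 0.2],
    [0.0003, 0, 0.0036, 0, 0, 0, 0.2],
    [0.0003, 0, 0.0036, 0, 0, 0, 0.2]
  ]
}}

```text
time_s: 23.95
position: [528.3, 175.5, 41.7]
eef_rot: [-0.0, 0.098, 0.995, -0.002]
force: [-1.5, 0.7, -1.0]
opening: 0.414
```

```bash
python3 pl.py p4; python3 look.py d;  python3 - <<'E'
import cv2,numpy as np
a=cv2.imread('pics/scened.png');b=cv2.imread('pics/sided.png')
cv2.imwrite('pics/ab4.png',np.vstack([a[:350],b[100:350]]))
E
```

```text
[ 0.323  0.454 -0.24   0.88  -0.004  0.519] [-31.32837511   2.15394175  41.72935781] [-1.5  0.7 -1. ] 0.4137525071907076 23.95
stop_face []
rail []
board_corner []
[ 0.323  0.454 -0.24   0.88  -0.004  0.519] [-31.30944278   2.14935811  41.78325844] [-1.02564815 -0.80575024 -1.31294772] 24.15
scene pointer [335.9 199.2] 0.59 [37.1 51.6 81. ]
scene pointer [ 94.  206.2] 0.34 [ 116.3 -582.9   81. ]
scene pointer [332.2 210. ] 0.17 [76.1 40.3 81. ]
scene notch [336.5 206.1] 0.53 [62.4 51.9 82. ]
side pointer [212.9 231.8] 0.61 [43.  53.4 81. ]
side pointer [321.6 165.9] 0.46 [ -56.1 -439.3   81. ]
side notch [213.1 232.3] 0.44 [40.5 55.  82. ]
```

View pics/ab4.png

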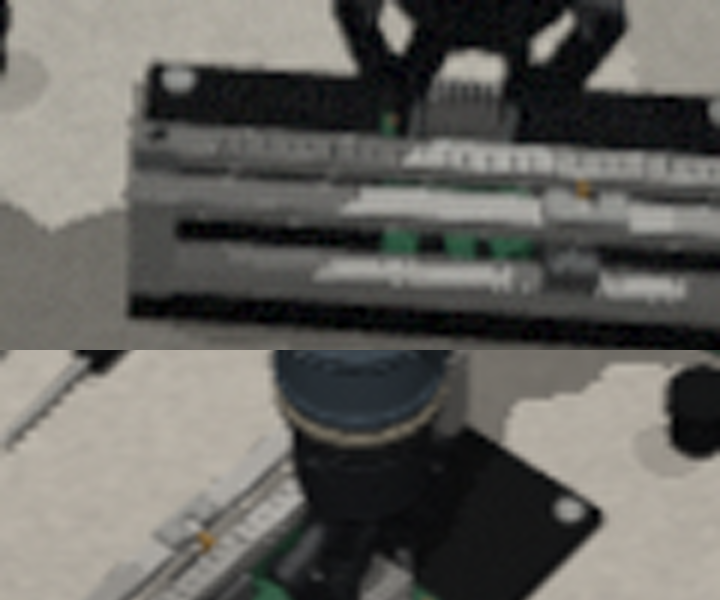

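>>> {"api": "servo_tool", "payload": {
  "series": [
    [0, 0, 0.001, 0, 0, 0, 0.2],
    [0, 0, 0.0018, 0, 0, 0, 0.2],
    [0, 0, 0.0018, 0, 0, 0, 0.2]
  ]
}}

```text
time_s: 24.75
position: [528.3, 175.6, 41.6]
eef_rot: [-0.0, 0.098, 0.995, -0.002]
force: [-7.9, -3.0, 16.6]
opening: 0.416
```

>>> {"api": "servo_tool", "payload": {
  "series": [
    [0, 0, -0.0012, 0, 0, 0, 0.2],
    [0, 0, -0.0012, 0, 0, 0, 0.2],
    [0, 0, -0.0012, 0, 0, 0, 0.6],
    [0, 0, -0.0012, 0, 0, 0, 0.6],
    [0, 0, -0.0012, 0, 0, 0, 0.6],
    [0, 0, -0.0012, 0, 0, 0, 0.6]
  ]
}}

```text
time_s: 25.35
position: [528.4, 175.6, 41.4]
eef_rot: [-0.0, 0.098, 0.995, -0.002]
force: [0.6, 0.2, 0.7]
opening: 0.599
```

```bash
python3 pl.py p5
```

```text
[ 0.323  0.454 -0.24   0.879 -0.004  0.519] [-31.28250403   2.25881485  41.3629624 ] [0.6 0.2 0.7] 0.5991154870398491 25.35
stop_face []
rail []
board_corner []
```

View pics/p5.png

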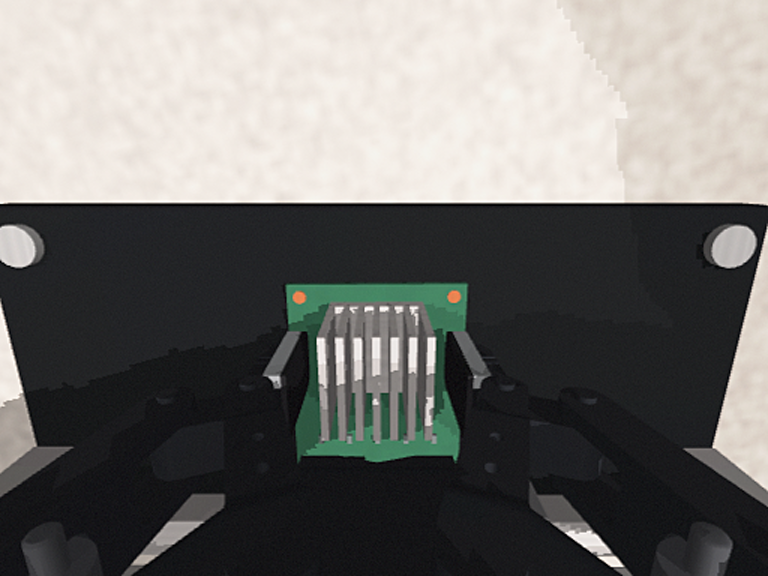

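Run:
```python
from rig import robot; from h import *
s=robot.read_state()
print(row(s,b2w((-60,30,130)),tiltR(np.pi-.197,np.radians(-42))))
```

```text
(array([ 0.0478,  0.0457, -0.1479]), array([-0.0012, -0.2333,  0.0008]))
```

>>> {"api": "servo_tool", "payload": {
  "series": [
    [0, 0, -0.03, 0, 0, 0, 0.6],
    [0, 0, -0.09, 0, 0, 0, 0.6],
    [0, 0, -0.15, 0, 0, 0, 0.6],
    [0.02, 0, -0.19, 0, 0, 0, 0.6],
    [0.04, 0.02, -0.19, 0, -0.05, 0, 0.2],
    [0.05, 0.046, -0.18, 0, -0.1, 0, 0],
    [0.05, 0.046, -0.16, 0, -0.15, 0, 0],
    [0.05, 0.046, -0.15, 0, -0.23, 0, 0],
    [0.05, 0.046, -0.15, 0, -0.23, 0, 0],
    [0.05, 0.046, -0.15, 0, -0.23, 0, 0]
  ]
}}

```text
time_s: 26.55
position: [501.6, 207.9, 129.4]
eef_rot: [0.353, 0.09, 0.931, -0.038]
force: [1.1, -0.6, -0.2]
opening: -0.0
```

>>> {"api": "servo_tool", "payload": {
  "series": [
    [0, 0, 0, 0, 0, 0, 0],
    [0, 0, 0, 0, 0, 0, 0]
  ]
}}

```text
time_s: 26.75
position: [504.6, 209.3, 131.7]
eef_rot: [0.351, 0.091, 0.931, -0.036]
force: [0.0, -0.3, -0.0]
opening: 0.0
```

```bash
python3 pl.py p6
```

```text
[ 0.674  0.042 -0.808  0.206 -0.531  0.725] [-61.14030049  30.61766296 131.70485208] [ 0.  -0.3 -0. ] 0.0003856652286342531 26.75
stop_face [(array([259. , 185.5]), 0.8, array([30.4, 38.2, 30. ]))]
rail [(array([221.7, 189.3]), 0.69, array([37.6, -0.1, 30. ]))]
board_corner [(array([257.7, 181.3]), 0.88, array([-83.3,  33.6, 105.1])), (array([ 32.8, 213.2]), 0.7, array([ -48.7, -102.5,  105.1]))]
```

View pics/p6.png

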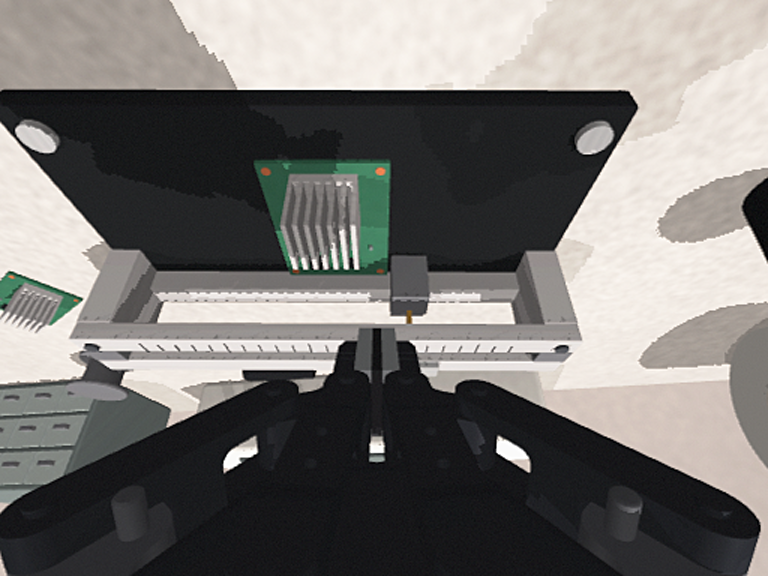

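Run:
```python
from h import *
c=np.load('p6.npy',allow_pickle=True).item()
cv2.imwrite('pics/p6z.png',cv2.resize(c['color'][95:225,160:300],None,fx=5,fy=4.6,interpolation=cv2.INTER_CUBIC))
for p,z in (((255,161),18),((390,160),18),((386,272),18),((293,272),18)): print(p,w2b(onz(c,np.array(p)/1.5,z)).round(1))
```

```text
(255, 161) [-57.3 -31.8  18. ]
(390, 160) [-58.2  36.8  18. ]
(386, 272) [40.1 36.9 18. ]
(293, 272) [ 40.5 -29.3  18. ]
```

View pics/p6z.png

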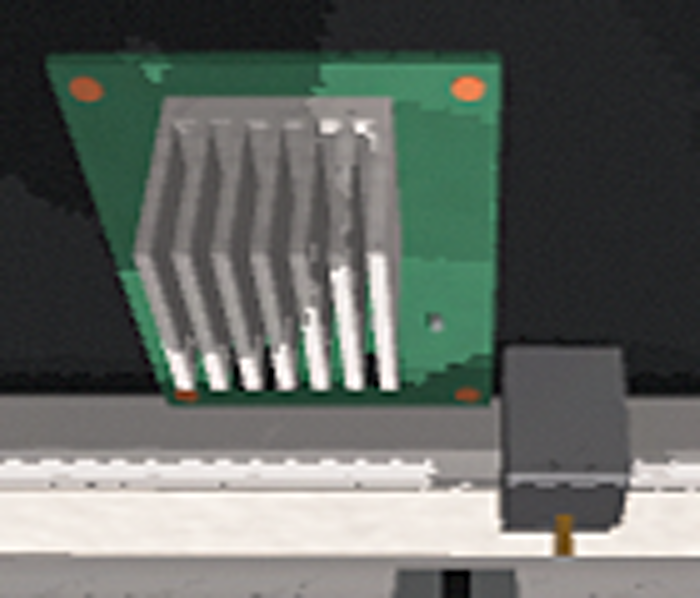

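Run:
```python
from h import *
c=np.load('p6.npy',allow_pickle=True).item()
cv2.imwrite('pics/p6y.png',cv2.resize(c['color'][50:130,150:430],None,fx=2.8,fy=5,interpolation=cv2.INTER_CUBIC))
for p,z in (((300,91),0),((300,104),15),((300,107),15),((637,106),15)): print(p,z,w2b(onz(c,np.array(p)/1.5,z)).round(1))
# fit bed/beam offset + board in same picture
px=np.array([(255,161),(390,160),(386,273),(293,273)])/1.5; P=[(-50,-35,3),(-50,35,3),(50,35,3),(50,-35,3)]
r=least_squares(lambda v:(proj(c,T(*v[:3],np.array(P)+[0,0,15]))-px).ravel(),[550,170,-.2]); print(r.x,r.fun.reshape(-1,2).round(1))
print('board corner in bed est', w2b(T(*r.x,[(50,35,15)])[0]), 'yaw rel',r.x[2]-BED[2])
print('proj of rail foot / face edges', proj(c,T(*BED,[(45,37,15),(45,-30,15),(22,39.2,17),(44,39.2,17),(22,39.2,51),(-85,150,15)]))*1.5)
```

```text
(300, 91) 0 [-84.   -6.7   0. ]
(300, 104) 15 [-86.8  -4.6  15. ]
(300, 107) 15 [-85.3  -4.9  15. ]
(637, 106) 15 [-86.4 147.5  15. ]
[ 5.51694683e+02  1.71798990e+02 -1.83986647e-01] [[-1.   0.1]
 [ 0.8  0.1]
 [ 1.7  0.3]
 [-1.5  0.5]]
board corner in bed est [41.88797661 38.70809193 15.        ] yaw rel 0.013013352602374406
proj of rail foot / face edges [[385.98712403 272.5447941 ]
 [293.56055656 272.17592538]
 [390.01454876 255.33445168]
 [389.09986077 274.02902998]
 [390.83616716 298.38394064]
 [640.76067628 108.80560816]]
```

View pics/p6y.png

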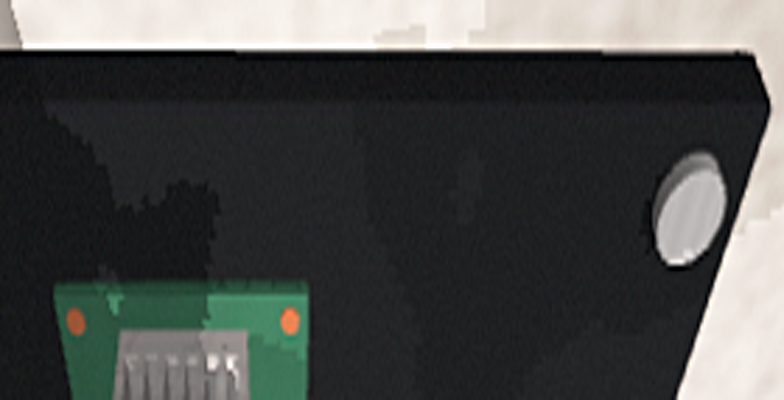

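Run:
```python
from rig import robot; from h import *
s=robot.read_state()
print(row(s,b2w((-20,40,190)),tiltR(np.pi-.197,np.radians(-20))));print(row(s,b2w((72,52,160)),tiltR(np.pi-.197,0)))
```

```text
(array([-0.115 ,  0.0156, -0.028 ]), array([-0.001 ,  0.1189,  0.0007]))
(array([-0.197 ,  0.0357,  0.1108]), array([-0.0011,  0.23  ,  0.0005]))
```

>>> {"api": "servo_tool", "payload": {
  "series": [
    [-0.06, 0.008, -0.02, 0, 0.04, 0, 0],
    [-0.115, 0.016, -0.028, 0, 0.09, 0, 0],
    [-0.14, 0.02, 0.01, 0, 0.14, 0, 0],
    [-0.18, 0.03, 0.06, 0, 0.19, 0, 0],
    [-0.197, 0.036, 0.11, 0, 0.23, 0, 0],
    [-0.197, 0.036, 0.11, 0, 0.23, 0, 0],
    [-0.197, 0.036, 0.11, 0, 0.23, 0, 0],
    [-0.197, 0.036, 0.11, 0, 0.23, 0, 0]
  ]
}}

```text
time_s: 27.75
position: [640.4, 202.8, 156.9]
eef_rot: [-0.004, 0.1, 0.995, -0.003]
force: [0.7, -0.4, -1.2]
opening: 0.002
```

```bash
python3 wl.py w8
```

```text
[ 0.308  0.613  0.331  1.297 -0.002  0.507] [ 73.3110095   50.86712923 156.94309691] [ 0.7038243  -0.36321303 -1.24058704] 27.75
pointer [255.5 163.8] 0.95 [42.5 53.7 81. ]
pointer [193.6  66.4] 0.37 [-26.   10.4  81. ]
notch [255.2 170.2] 0.94 [47.3 53.4 82. ]
origin 195 122
```

View pics/w8z.png

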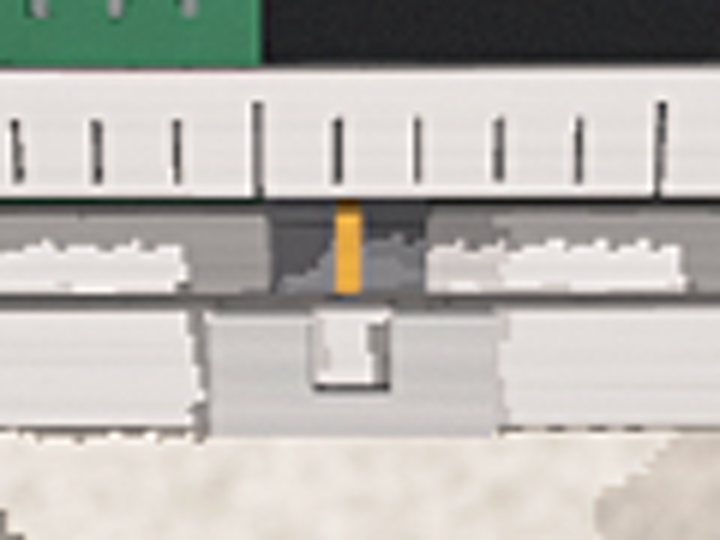

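View pics/w8.png

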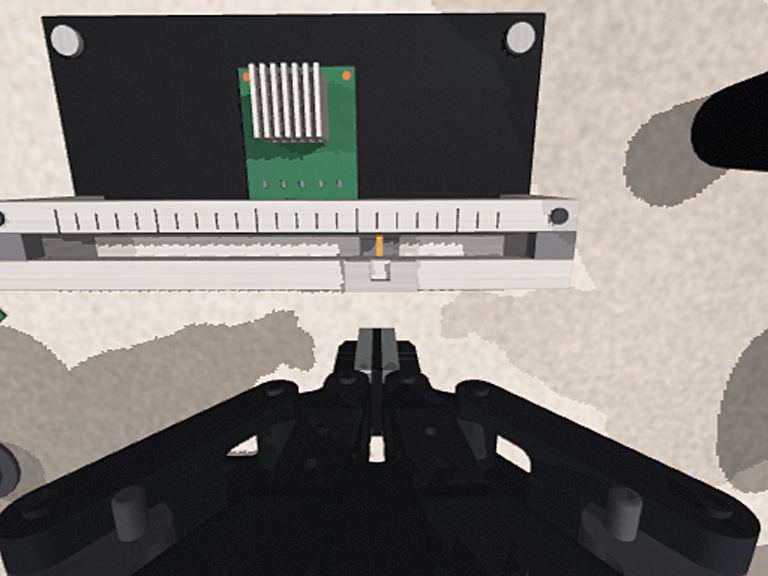

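Run:
```python
from rig import robot
print(robot.hand_in()); s=robot.read_state(); print(s['time_s'],s['force'])
```

```text
the job is handed in; nothing more can be done
None
the job is handed in; nothing more can be done
```

I pushed the stop until its pointer stood in the notch, then laid the large finned board flat on the bed against the rear rail and beside the stop. I handed it in at about 28 s of the 64 s allowed; no verdict came back.

- **Pointer:** I pushed with the closed fingers, slanted in under the front bar. The last picture from above shows it about 0.3 mm short of the notch's middle. It looked the same, within 0.1 mm, before and after the board was placed, and it never ran past.
- **Board:** The heat sink is on the robot's side and the board lies about 0.01 rad off square. The gap to the stop measured about 2.6 mm, and a cruder scene-camera estimate gave about 3 mm.
- **Rear rail:** The checks disagree a little. I felt about 7 N of contact while placing it, and a sliver of board edge shows in the slot from above, which puts it nearly against the rail. The slanted wrist picture instead suggests a gap of 1 to 3 mm. Both are inside the tolerance.
- **Less certain readings:**
  - The camera calibration was off by 1 to 2 mm against the bed's known size.
  - Early on, joint 6 read 3.1419, right at its ±3.14 limit, before I turned the tool half round. The robot reported no fault.
- **Bystanders:** I kept clear of them, but did not re-measure every one at the end.

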